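# Load a sintered disc and hold the permeability tester's cam lever at full lift

## Task

Slide the spatula under the larger of the two white sintered discs on the drying rack, carry it over and lay it centred on the lifting stage of the permeability tester without the fingers touching the disc, then lay the spatula flat on the bench and let go of it. Then take the tester's side lever and pull it down to where its cam lifts the stage highest, which is with the lever level, so that the disc is pressed against the seal above (further down it drops again). The lever springs back when let go, so finish while still holding it there, and leave everything else standing where it is.

Things in the scene. Friction and masses are not known exactly. Their poses are not given: they have to be found in the camera images.
- spatula: straight flat spatula lying flat on the bench, 260 mm long, 130 g. Origin: on its underside where blade and handle meet; its x points along the blade to the nose, z up. Black plastic handle from x = -120 to 0 mm, 18 mm wide (y), 20 mm high (z 0 to 20). Steel blade from x = 0 to +140 mm, 24 mm wide, 3 mm thick (z 0 to 3), round nose. Balances at about x = +15 mm
- disc: the larger sintered disc, white, 64 mm diameter, 7 mm thick, about 35 g (may be a third more or a fifth less), lying flat on one of the rack's two berths (either one). Origin: centre of its underside, z up
- disc_small: the smaller sintered disc, white, 49 mm diameter, 7 mm thick, on the other berth. Origin: centre of its underside. Stays where it is
- rack: fixed grey drying rack, 100 mm deep (x), 215 wide (y). Origin: centre of its foot on the bench; -x is its front. Two berths at y = -55 and +55 mm: each a pair of rails along x (x -36 to 36 mm), 14 mm wide, tops 45 mm above the bench, with a 36 mm wide channel between, open in front, behind and down to 6 mm, for the spatula to pass under the disc. Stops behind the rails rise to 54 mm
- tester: fixed permeability tester. Origin: on the bench under the centre of stage and head; -x is its front. Base plate x -95 to 95, y -75 to 115 mm, 14 mm high; white column y 63 to 113, x -28 to 28 mm, 297 mm high; its arm reaches over the stage at 228 to 264 mm height, x -25 to 25, y from -23 mm. The stage is open from front and behind. The lever is on the -y side
- stage: the tester's lifting stage, aluminium, 70 x 70 mm. Origin: centre of its top, 140 mm above the bench with the lever up, 160 mm at the highest lift. A groove 36 mm wide, 14 mm deep runs along the tester's x through its middle, open at both ends: the spatula sinks into it and is drawn out while the disc stays on the two lands. Moves only up and down, driven by the lever
- head: the measuring head hanging above the stage: 52 mm diameter, a 48 mm diameter black rubber seal face below. Origin: centre of the seal face, 164 mm above the bench, that is 24 mm above the lowered stage. Sprung: it yields upwards up to 7 mm; at the highest lift the 7 mm disc pushes it up 3 mm, with about 8 N
- lever_knob (a point): the lever's 10 mm rod and black ball knob. This point: centre of the ball, 28 mm diameter, 140 mm from the pivot (tester x 0, z 55 mm). At rest the rod stands almost upright, ball 193 mm above the bench. It swings in the tester's x-z plane at tester y = -140 mm, forward and down; when level the ball is at tester x = -140 mm, z 55 mm. 40 mm or more free on both sides of the ball
- lever (a joint): angle of the cam lever in rad: 0 = up at its rest stop (rod 80 degrees above level), grows as it is pulled forward and down; 1.40 = rod level, the eccentric's highest point; stop at 1.70, where the stage has come down about 1 mm again. A return spring pulls it up to 0 if let go: 1 to 2 N at the ball at the start, about 5 N when level
- beaker: glass beaker, 70 mm diameter, 90 mm high, behind; bystander. Origin: centre of its underside
- jar: glass jar with red cap, 72 mm diameter, 120 mm high, behind; bystander. Origin: centre of its underside
- petri: shallow glass dish, 90 mm diameter, 16 mm high, to the right of the tester; bystander. Origin: centre of its underside
- vial: small amber vial with black cap, 26 mm diameter, 50 mm high, in front of the tester; bystander. Origin: centre of its underside
- washbottle: white plastic bottle, 64 mm diameter, 150 mm high, left of the rack; bystander. Origin: centre of its underside
There are look-alikes about, which are no part of the job. Leave any green look-alike of the disc alone.

How it is judged (in metres and radians):
On the way, in this order (a step that is already met when the one before it is completed fails the run):
1. the larger disc is lifted clear of the rack on the held spatula (contact force between disc and spatula above 0.1 N and contact force between disc and rack below 0.01 N and contact force between the fingers and spatula above 1 N and height (world z) of disc above 0.048 m), for 0.2 s.
2. the disc lies centred and flat on the lowered stage, the spatula off it (horizontal distance between disc and stage below 0.01 m and angle between disc's own z axis and vertical below 0.05 rad and contact force between disc and stage above 0.1 N and contact force between disc and spatula below 0.01 N and value of joint lever below 0.3 rad), for 0.2 s.
At the end, for the whole second after the job is handed in: The fingers still hold the lever (more than 1.5 N) within 0.15 rad of level and at rest; the larger disc lies flat on the stage within 10 mm of its centre and is pressed against the seal with more than 4 N; the spatula lies flat on the bench at rest, let go; the small disc is where it was (value of joint lever between 1.25 and 1.55 rad and velocity of joint lever between -0.1 and 0.1 rad/s and contact force between the fingers and lever above 1.5 N and contact force between disc and head above 4 N and horizontal distance between disc and stage below 0.01 m and angle between disc's own z axis and vertical below 0.05 rad and contact force between each of disc, the fingers and spatula below 0.01 N and height (world z) of spatula below 0.005 m and angle between spatula's own z axis and vertical below 0.06 rad and linear speed of spatula below 0.02 m/s and distance of disc_small from where it was at the start of the episode below 0.02 m); the arm keeps its last pose, push and grip.
It fails at once if the fingers touch the disc (contact force between the fingers and disc above 0.3 N).
It fails at once if the disc falls to the bench (height (world z) of disc below 0.035 m).
It fails at once if a bystander is knocked away (distance of disc_small from where it was at the start of the episode above 0.02 m or distance of any of beaker, jar, petri, vial, washbottle from where it was at the start of the episode above 0.03 m).
It also fails if it takes over 72 s, if anything falls off the work surface, if the arm or the gripper's body presses on something with over 40 N, if the wrist force passes 120 N, or if a joint passes its speed limit or range.

## Robot

A 7-joint arm with a two-finger parallel gripper is mounted at the origin on the work surface. World frame = base frame: x ahead of the robot, y to its left, z up, the work surface at z = 0. Lengths are in mm, angles in rad, forces in N, time in s.
With the tool pointing down it reaches from about 350 to 900 mm from the base axis. Payload 7.2 kg.
Tool frame: the origin (TCP) lies at the very end of the fingers, on their centre line; the grasp point (between the pads) lies 19 mm behind it (robot.hold_point_z is the distance from the TCP to the grasp point, in mm); z points along the fingers, y is the direction in which the jaws open and shut (so a half turn about z gives the same grasp; the last joint's range is limited). The gripper opens to 85 mm and grips with 20 to 120 N. Pads are 22 mm wide; open, the fingers measure 114 mm over their backs; the gripper's body (76 mm by 85 mm) begins 54 mm behind the grasp point. The pads swing forward as they close: fully open they stand 13 mm farther back than shut.
Start: joints at [-1.403, 0.411, -0.013, 1.596, 0.006, 1.134, -0.082], TCP at [146.022, 607.706, 231.297] pointing down, gripper open.
Joint ranges: [-2.95, 2.95], [-0.29, 1.99], [-1.47, 1.44], [0.14, 2.54], [-1.03, 4.17], [0.13, 1.85], [-2.86, 2.86]. Speed limits (rad/s): [2.39, 2.39, 3.01, 3.01, 3.14, 3.14, 3.14].

## Interface

Orientations are given as [roll, pitch, yaw] about the fixed x, y, z axes, in that order (R = Rz(yaw) Ry(pitch) Rx(roll)).
In Python, from rig import robot gives the robot as it stands. The module is installed in compiled form; this text tells all that it offers.
- The arm moves only by the tool send_rows, never from a script. Its argument "series" is a list of rows, each a list of 3 entries, a list of its own where there are three numbers: the gripper command: -1 is shut, 1 is fully open, values between are in proportion, then the shift along the tool's x, y, z in m, then the turn, a rotation vector about the tool's x, y, z in rad. In form: [[fingers, [dx, dy, dz], [wx, wy, wz]], ...]. A call has 1 to 8 rows; each row is the pose to reach, as a shift and turn from the pose commanded when the call began, along the tool's axes at that moment; what a row does not reach only later rows make up. A row lasts 1/8 s, in which the tool goes at most 62.5 mm and 10.7 degrees, less where a joint would pass 70% of its speed; a pose out of reach is approached as far as the arm can. A call with a gripper value outside its range is refused whole. The fingers move at their own pace and stop on an object; "squeeze" is the grip in N (left out, the last holds). Time passes only in rows, so rows that repeat a pose let the fingers close. It gives the time, the measured TCP pose, the force and the opening at its end, in the units of the state.
- robot.state(): the state, without advancing time (a new reading comes with each control period).
- robot.read_camera(name): name is "side" or "top" or "wrist"; returns a dict with "img" (384x512x3 uint8, blue, green, red), "mtx" (3x3 intrinsics, pixels), "R" (3x3) and "t" (3): a world point X has camera coordinates R X + t. Camera axes: x right, y down, z forward; pixel columns grow to the right and rows downward; lengths in mm; the calibration is good to about 2 mm. A picture is of the moment at which its call begins. There is no depth.
- robot.sign_off(): hands the job in, once; it reports no verdict.
Trained networks look in a picture, given as the dict that the camera call returned (one of the last four; its "shot" number tells which), for a name from the list of things; names that differ only in an ending like _2 or _b are one class to them, and where a whole thing is asked for, a point or a joint stands for the part that bears it (a point fixed in the world has none). Each returns a list of dicts, best first, with "score" (0 to 1); they miss things now and then, are a little off and sometimes report something else, mostly with a low value. They report only what shows in the picture. A call takes as long as a camera call. They do not tell look-alikes from the thing itself.
- robot.search_frame(picture, thing): "box" ([left, top, right, bottom] in pixels, round what is visible of it).
The state is a dict: "time": time; "qpos": joint angles; "qd": joint speeds; "joint_efforts": joint torques, N m; "tool_pos": TCP position; "tool_rot": TCP orientation; "force": force on the tool from outside, world axes, zero at the start; "torque": the same for the moment, N m; "grip_width": finger opening in mm.
Only numpy, scipy, OpenCV 4.12 (cv2) and the standard library are available. Lean on these libraries where they do the work, as an engineer would, in place of code of your own. Each camera call takes 0.05 s, during which the arm holds its last target.

## Working session

There is one attempt and no reset: what is moved stays moved. The work goes in short steps, Python scripts to look and compute and a tool call to move; the robot and the scene stay as the last step left them, time stands still between calls to the robot, and variables do not carry over. Pictures are saved under pics/ and viewed, and the job is handed in when it is done.

Besides the shell and the picture viewer there is one more tool, called after "Call:" by a JSON object that holds its "api" and its "payload", one argument or row to a line. send_rows: Moves the arm, as the interface text tells. Its arguments: {"type":"object","properties":{"series":{"type":"array"},"squeeze":{"type":"number"}},"required":["series"]}

```bash
mkdir -p pics; ls; python3 - <<'E'
from rig import robot
import cv2
print(robot.state())
for n in ["side","top","wrist"]:
    p=robot.read_camera(n); cv2.imwrite(f"pics/a_{n}.png",p["img"]); print(n,p["mtx"].tolist(),p["R"].tolist(),p["t"].tolist())
E
```

```text
pics
{'time': 0.0, 'qpos': array([-1.4031906 ,  0.41190059, -0.0127223 ,  1.59707073,  0.00558404,
        1.13431626, -0.08221427]), 'qd': array([-0.0009008 ,  0.00084058, -0.00101704, -0.00047495,  0.0001951 ,
        0.00074648, -0.00035195]), 'joint_efforts': array([ 1.25665203e-03, -6.00614333e+01,  6.82591684e-01, -2.99410075e+01,
        1.36818670e-02,  1.06605131e-02, -2.51215727e-05]), 'tool_pos': array([145.92706556, 607.19391432, 230.44167386]), 'tool_rot': array([-3.13993608e+00,  9.96801795e-05,  2.90580017e+00]), 'force': array([ 0.4190737 , -0.43470564, -0.17435106]), 'torque': array([-0.03865736,  0.00556756,  0.02008772]), 'grip_width': 85.80094943753423}
side [[346.92958283264767, 0.0, 257.6919775785368], [0.0, 346.92958283264767, 199.0048656185747], [0.0, 0.0, 1.0]] [[-0.8238347239187025, 0.566485579218059, -0.019759458590131722], [0.39764261201103257, 0.5527425595635391, -0.7323633087206037], [-0.4039513594219463, -0.61120352697373, -0.680627319342997]] [517.7479998093355, -145.31576199173568, 1375.0907074095048]
top [[393.60182434228904, 0.0, 256.54215505948906], [0.0, 393.60182434228904, 196.85517578962668], [0.0, 0.0, 1.0]] [[0.01634851437612862, -0.9996561815344606, 0.020499873112665337], [-0.9927959722579701, -0.01866341233946324, -0.11835469787126694], [0.11869660292546379, -0.018417267978422826, -0.9927597497351339]] [-38.039906177115, 622.3142473570955, 1544.5250561374546]
wrist [[334.23756502120153, 0.0, 254.77557800880146], [0.0, 334.23756502120153, 191.95108853787147], [0.0, 0.0, 1.0]] [[0.2325088184740395, 0.9725937919796458, -0.0009824125719845587], [0.93725131585646, -0.22378977330984037, 0.26735390082672544], [0.2598068903188337, -0.06308290707145386, -0.9635979071055903]] [-624.0111278995128, -35.32551359248535, 378.25049175684956]
```

View pics/a_side.png

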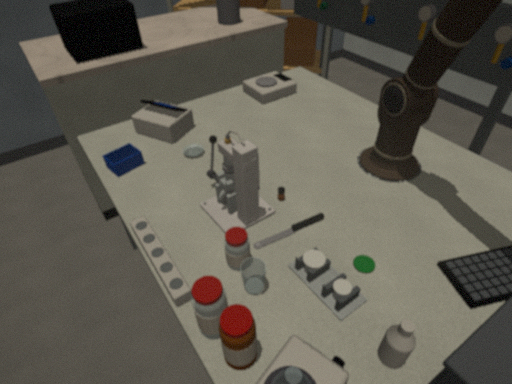

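View pics/a_top.png

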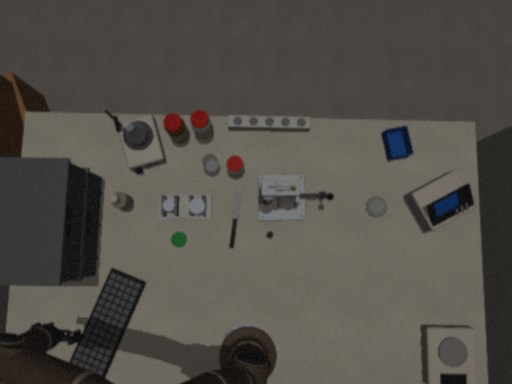

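View pics/a_wrist.png

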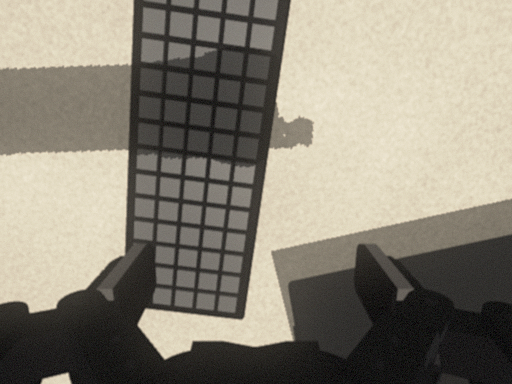

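```bash
python3 - <<'E'
import cv2
t=cv2.imread("pics/a_top.png")
c=t[140:260,100:340]; cv2.imwrite("pics/a_topc.png",cv2.convertScaleAbs(cv2.resize(c,None,fx=3.3,fy=3.3,interpolation=cv2.INTER_CUBIC),alpha=1.5))
s=cv2.imread("pics/a_side.png")
c=s[120:340,180:420]; cv2.imwrite("pics/a_sidec.png",cv2.convertScaleAbs(cv2.resize(c,None,fx=2.7,fy=2.7,interpolation=cv2.INTER_CUBIC),alpha=1.3))
E
cat > h.py <<'E'
from rig import robot
import numpy as np, cv2
from scipy.spatial.transform import Rotation as Ro
def ray(p,u,v,z):
    K,R,t=p["mtx"],p["R"],p["t"]; K=np.array(K);R=np.array(R);t=np.array(t)
    d=R.T@np.linalg.solve(K,[u,v,1.]); c=-R.T@t
    s=(z-c[2])/d[2]; return c+s*d
def proj(p,X):
    q=np.array(p["R"])@np.array(X,float)+np.array(p["t"]); q=np.array(p["mtx"])@q; return q[:2]/q[2]
def row(target,rpy):
    s=robot.state(); R=Ro.from_euler("xyz",s["tool_rot"]).as_matrix()
    d=R.T@(np.array(target,float)-s["tool_pos"])/1000
    w=Ro.from_matrix(R.T@Ro.from_euler("xyz",rpy).as_matrix()).as_rotvec()
    print("d",d.round(4).tolist(),"w",w.round(4).tolist(), "t",s["time"]); return d,w
def shot(n,f):
    p=robot.read_camera(n); cv2.imwrite("pics/"+f+".png",p["img"]); return p
E
python3 - <<'E'
from h import *
p=robot.read_camera("top")
for n in ["spatula","disc","rack","tester","stage","head","lever_knob","vial","petri","beaker","jar","washbottle"]:
    for r in robot.search_frame(p,n)[:3]:
        b=r["box"]; c=ray(p,(b[0]+b[2])/2,(b[1]+b[3])/2,0)
        print(n,round(r["score"],2),np.round(b,1),c.round(0)[:2])
for nm,u,v,z in [("d1",169,206,52),("d2",197,206,52),("nose",240,187,2),("handleend",233,247,10),("knob",330,196,193),("vial",270,235,50)]: print(nm,ray(p,u,v,z).round(0))
E
```

```text
spatula 0.76 [229.2 184.  243.5 248.6] [546.  53.]
spatula 0.69 [281.3 192.4 296.9 204.7] [ 623. -162.]
disc 0.5 [190.7 199.9 204.2 213.6] [582. 213.]
disc 0.3 [163.5 200.8 175.1 210.7] [584. 328.]
rack 0.96 [157.7 195.4 211.4 217.8] [582. 266.]
tester 0.9 [258.9 171.3 335.9 217.2] [ 641. -196.]
tester 0.62 [110.9 191.9 131.3 207.9] [604. 525.]
stage 0.44 [282.7 193.9 298.7 201.9] [ 626. -169.]
stage 0.37 [156.8 192.  212.7 219.6] [585. 265.]
lever_knob 0.73 [299.7 194.3 331.  194.6] [ 642. -271.]
vial 0.44 [224.5 154.  246.2 175.8] [759.  62.]
vial 0.39 [163.3 201.2 175.9 212.1] [580. 327.]
petri 0.6 [366.7 196.6 387.8 215.6] [ 598. -527.]
beaker 0.57 [201.5 154.6 223.2 175.3] [757. 158.]
beaker 0.56 [260.  171.6 335.6 217.6] [ 640. -198.]
beaker 0.29 [300.7 192.5 335.8 201. ] [ 633. -283.]
jar 0.67 [226.6 154.9 245.1 176.2] [757.  60.]
washbottle 0.8 [113.6 194.6 135.1 210.5] [594. 511.]
d1 [578. 319.  52.]
d2 [580. 208.  52.]
nose [667.  41.   2.]
handleend [421.  64.  10.]
knob [ 612. -291.  193.]
vial [471. -82.  50.]
```

View pics/a_topc.png

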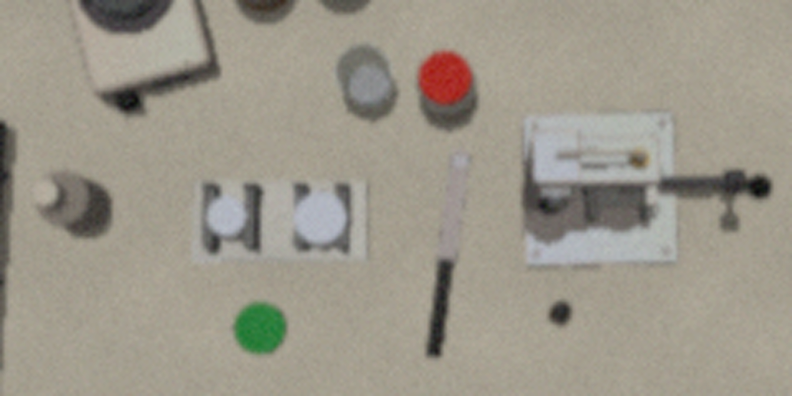

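View pics/a_sidec.png

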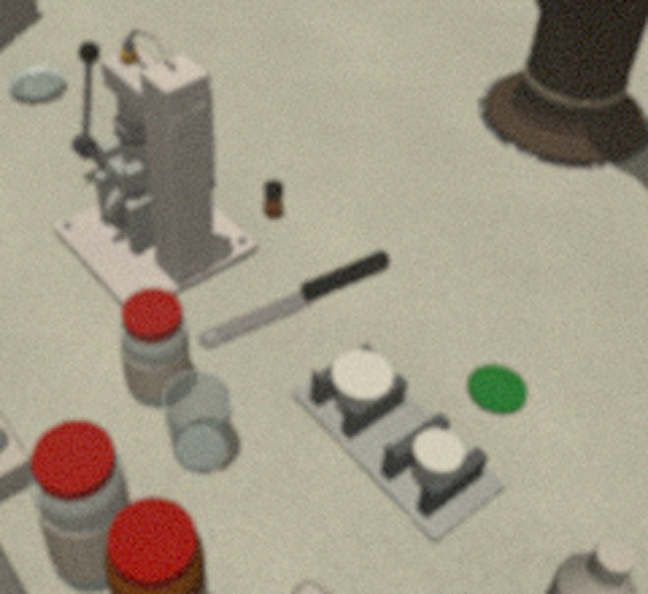

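```bash
python3 - <<'E'
from h import *
p=robot.read_camera("wrist"); s=robot.state()
c=-np.array(p["R"]).T@np.array(p["t"]); R=Ro.from_euler("xyz",s["tool_rot"]).as_matrix()
print(c, R.T@(c-s["tool_pos"]), (R.T@np.array(p["R"]).T).round(3))
row([500,130,330],[np.pi,0,0]); row([500,130,330],[np.pi,0,np.pi]);print(s["time"])
E
```

```text
[ 79.97174652 623.09578251 374.10791683] [  67.8214253    -0.4585678  -142.80530663] [[ 0.001 -0.964 -0.267]
 [ 1.     0.001  0.001]
 [-0.    -0.267  0.964]]
d [-0.4558, -0.3818, -0.0987] w [0.0, -0.0001, 2.9058] t 0.85
d [-0.4558, -0.3818, -0.0987] w [0.0001, 0.0, -0.2358] t 0.85
0.85
```

Call:
{"api": "send_rows", "payload": {
  "series": [
    [1,[-0.06,-0.05,-0.02],[0,0,0.186]],
    [1,[-0.11,-0.09,-0.05],[0,0,0.37]],
    [1,[-0.165,-0.13,-0.05],[0,0,0.55]],
    [1,[-0.21,-0.17,-0.05],[0,0,0.73]],
    [1,[-0.26,-0.22,-0.05],[0,0,0.91]],
    [1,[-0.31,-0.26,-0.05],[0,0,1.09]],
    [1,[-0.36,-0.3,-0.05],[0,0,1.27]],
    [1,[-0.41,-0.34,-0.05],[0,0,1.45]]
  ]
}}

```text
time: 1.85
tool_pos: [441.7, 211.5, 281.7]
tool_rot: [3.141, -0.001, 1.45]
force: [0.3, 0.3, 0.1]
grip_width: 85.2
```

```bash
python3 - <<'E'
from h import *
row([600,100,280],[np.pi,0,0]); print(robot.state()["qpos"].round(2),robot.state()["tool_pos"])
E
```

```text
d [-0.0917, 0.1706, 0.0018] w [-0.0003, -0.0015, 1.4502] t 1.85
[-0.96  0.13  0.46  1.87 -0.06  1.16 -0.59] [441.69638717 211.52754796 281.74713127]
```

Call:
{"api": "send_rows", "payload": {
  "series": [
    [1,[-0.02,0.03,0],[0,0,0.18]],
    [1,[-0.035,0.06,0],[0,0,0.36]],
    [1,[-0.05,0.09,0],[0,0,0.54]],
    [1,[-0.06,0.11,0],[0,0,0.72]],
    [1,[-0.07,0.13,0],[0,0,0.9]],
    [1,[-0.08,0.15,0],[0,0,1.08]],
    [1,[-0.092,0.17,0],[0,0,1.26]],
    [1,[-0.092,0.17,0],[0,0,1.45]]
  ]
}}

```text
time: 2.85
tool_pos: [600.1, 100.6, 281.3]
tool_rot: [3.141, -0.001, 0.0]
force: [-0.3, 0.3, -0.4]
grip_width: 85.5
```

```bash
python3 - <<'E'
from h import *
s=robot.state();print(s["qpos"].round(2),s["tool_pos"],s["tool_rot"])
p=shot("wrist","b_wrist")
import pickle; pickle.dump(p,open("b.pkl","wb"))
for n in ["spatula","disc","rack","tester","stage","lever_knob","vial"]:
    for r in robot.search_frame(p,n)[:2]: print(n,round(r["score"],2),np.round(r["box"],1))
E
```

```text
[-0.81  0.42  0.79  1.61 -0.31  1.24 -1.53] [600.05943698 100.64034867 281.25123431] [ 3.14051328e+00 -6.44871040e-04  8.42615548e-05]
spatula 0.89 [266.4  93.  308.3 288.8]
disc 0.68 [126.8 148.9 184.4 203.5]
rack 0.94 [ 22.4 128.3 209.6 210.6]
tester 0.86 [356.8  45.4 511.8 246.7]
stage 0.79 [488.7 104.6 509.7 116.6]
lever_knob 0.63 [470.2  84.4 512.  118.4]
vial 0.69 [378.3 235.4 410.1 266.7]
```

View pics/b_wrist.png

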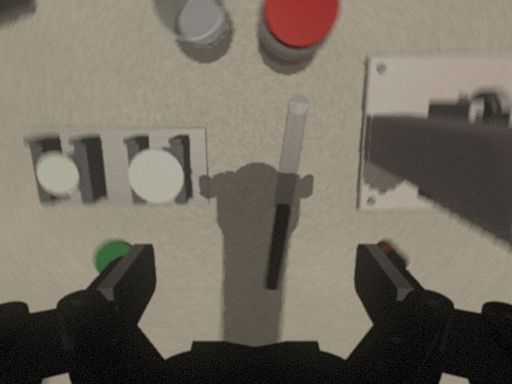

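```bash
python3 - <<'E'
from h import *
import pickle
p=pickle.load(open("b.pkl","rb")); im=p["img"]
g=cv2.cvtColor(im,cv2.COLOR_BGR2GRAY)
print(g[176,156],g[150,220],g[190,20],g[165,115], g[70,390])
h=cv2.cvtColor(im,cv2.COLOR_BGR2HSV)
print(im[176,156],im[165,115],im[130,118])
m=((g>175)*255).astype(np.uint8)
m=cv2.morphologyEx(m,cv2.MORPH_OPEN,np.ones((3,3)))
cs,_=cv2.findContours(m,cv2.RETR_EXTERNAL,cv2.CHAIN_APPROX_NONE)
for c in cs:
    if cv2.contourArea(c)>300:
        e=cv2.fitEllipse(c); print(e, ray(p,*e[0],52).round(1))
c=im[110:300,10:320]; cv2.imwrite("pics/b_c.png",cv2.convertScaleAbs(cv2.resize(c,None,fx=2.5,fy=2.5,interpolation=cv2.INTER_CUBIC),alpha=1.3))
E
```

```text
165 146 149 142 169
[152 166 169] [133 141 149] [131 143 152]
```

View pics/b_c.png

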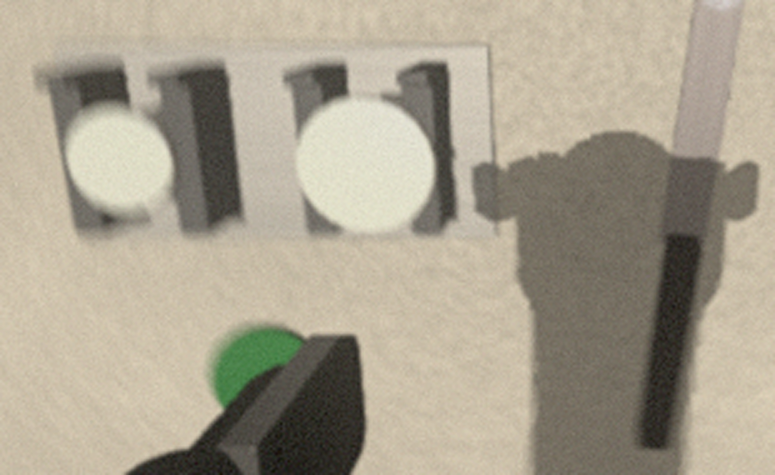

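```bash
python3 - <<'E'
from h import *
import pickle
p=pickle.load(open("b.pkl","rb"))
f=lambda x,y,z:ray(p,x/2.5+10,y/2.5+110,z).round(1)
print("disc",f(366,165,52),"small",f(118,159,52), "r",f(436,165,52),f(296,165,52))
for nm,x,y,z in [("backR",489,44,6),("frontR",496,236,6),("backL",55,45,6),("frontL",80,236,6),
  ("railR top frontR",455,222,45),("railR top backR",447,64,54),("railR front L",415,235,45),("railL frontR",338,234,45),("railL frontL",308,232,45)]: print(nm,f(x,y,z))
g=lambda u,v,z:ray(p,u,v,z).round(1)
print("nose",g(298.5,96,3),"junc",f(684,236,3),f(684,236,20),"hend",f(654,447,20),f(654,447,10))
im=p["img"]; g2=cv2.cvtColor(im,cv2.COLOR_BGR2GRAY)
# handle dark fit
m=((g2<38)*255).astype(np.uint8); m[:, :255]=0;m[:,320:]=0;m[:200]=0;m[292:]=0
cs,_=cv2.findContours(m,cv2.RETR_EXTERNAL,cv2.CHAIN_APPROX_NONE)
for c in cs:
    if cv2.contourArea(c)>200:
        print(cv2.minAreaRect(c), cv2.boxPoints(cv2.minAreaRect(c)))
        for q in cv2.boxPoints(cv2.minAreaRect(c)): print(ray(p,*q,20).round(1),ray(p,*q,0).round(1))
# disc mask by saturation/brightness
m=((g2>155)*255).astype(np.uint8); m=cv2.morphologyEx(cv2.medianBlur(m,5),cv2.MORPH_OPEN,cv2.getStructuringElement(2,(9,9)))
cs,_=cv2.findContours(m[:215,:215].copy(),cv2.RETR_EXTERNAL,cv2.CHAIN_APPROX_NONE)
for c in cs:
    if cv2.contourArea(c)>300:
        e=cv2.fitEllipse(c); print(e, ray(p,*e[0],52).round(1))
E
```

```text
disc [583.3 212.1  52. ] small [586.  324.7  52. ] r [583.3 180.2  52. ] [583.3 244.   52. ]
backR [634.1 160.6   6. ]
frontR [534.9 160.7   6. ]
backL [633.3 374.5   6. ]
frontL [534.7 378.7   6. ]
railR top frontR [554.2 174.2  45. ]
railR top backR [629.2 172.5  54. ]
railR front L [547.7 193.6  45. ]
railL frontR [548.2 230.1  45. ]
railL frontL [549.1 244.3  45. ]
nose [671.7  47.1   3. ] junc [534.   61.9   3. ] [539.4  63.4  20. ] hend [418.8  76.9  20. ] [412.7  76.3  10. ]
((277.2499694824219, 246.24998474121094), (12.162236213684082, 84.7114028930664), 8.130102157592773) [[265.24    287.32   ]
 [277.21997 203.45998]
 [289.25995 205.17996]
 [277.27997 289.03998]]
[421.1  85.6  20. ] [408.9  84.8   0. ]
[540.7  71.5  20. ] [534.4  70.1   0. ]
[538.4  56.2  20. ] [532.  54.   0.]
[418.5  69.1  20. ] [406.2  67.6   0. ]
((57.38955307006836, 173.85836791992188), (33.64656448364258, 40.3298225402832), 111.38020324707031) [585.7 324.5  52. ]
((155.4810028076172, 175.77908325195312), (50.451377868652344, 54.318302154541016), 122.27206420898438) [583.6 213.1  52. ]
```

```bash
python3 - <<'E'
from h import *
row([492,69,60],[np.pi,0,-0.113])
E
```

```text
d [-0.1074, 0.0325, 0.2214] w [-0.0005, -0.0002, 0.1238] t 3.25
```

Call:
{"api": "send_rows", "payload": {
  "series": [
    [0.3,[-0.028,0.008,0.055],[0,0,0.04]],
    [0.3,[-0.055,0.016,0.11],[0,0,0.08]],
    [0.3,[-0.08,0.024,0.165],[0,0,0.124]],
    [0.3,[-0.107,0.0325,0.215],[0,0,0.124]],
    [0.3,[-0.107,0.0325,0.221],[0,0,0.124]],
    [0.3,[-0.107,0.0325,0.221],[0,0,0.124]]
  ]
}}

```text
time: 4.0
tool_pos: [493.4, 69.1, 60.8]
tool_rot: [-3.141, -0.001, -0.115]
force: [-0.1, 0.1, -0.4]
grip_width: 55.3
```

```bash
python3 - <<'E'
from h import *
s=robot.state();print(s["qpos"].round(2),s["tool_pos"],s["tool_rot"],s["qd"].round(3))
p=shot("wrist","c_wrist")
row([492,69,3],[np.pi,0,-0.113])
E
```

```text
[-0.76  0.51  0.68  2.1  -0.49  0.7  -1.44] [493.37220352  69.12862081  60.75738844] [-3.1412272e+00 -9.8448009e-04 -1.1481055e-01] [-0.009 -0.018  0.017 -0.03   0.006  0.006 -0.009]
d [-0.0022, 0.0005, 0.0583] w [-0.0009, -0.0024, -0.0019] t 4.05
```

View pics/c_wrist.png

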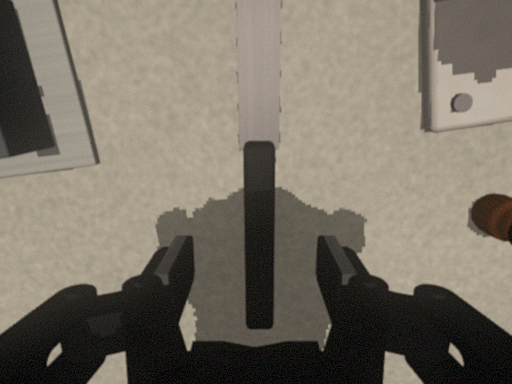

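Call:
{"api": "send_rows", "payload": {
  "series": [
    [0.3,[-0.001,0,0.03],[0,0,0]],
    [0.3,[-0.001,0,0.052],[0,0,0]],
    [0.3,[-0.001,0,0.058],[0,0,0]],
    [-1,[-0.001,0,0.058],[0,0,0]],
    [-1,[-0.001,0,0.058],[0,0,0]],
    [-1,[-0.001,0,0.058],[0,0,0]],
    [-1,[-0.001,0,0.058],[0,0,0]]
  ],
  "squeeze": 90
}}

```text
time: 4.92
tool_pos: [492.3, 69.1, 3.6]
tool_rot: [-3.14, -0.002, -0.116]
force: [-0.8, -0.4, 7.5]
grip_width: 16.0
```

```bash
python3 - <<'E'
from h import *
import pickle
s=robot.state();print(s["tool_pos"],s["tool_rot"],s["grip_width"],s["force"])
p=shot("wrist","d_wrist");pickle.dump(p,open("d.pkl","wb"))
E
```

```text
[492.34608407  69.12356724   3.64289615] [-3.14036290e+00 -2.02035909e-03 -1.16068101e-01] 15.951320140174769 [-0.78906699 -0.43083121  7.47206848]
```

View pics/d_wrist.png

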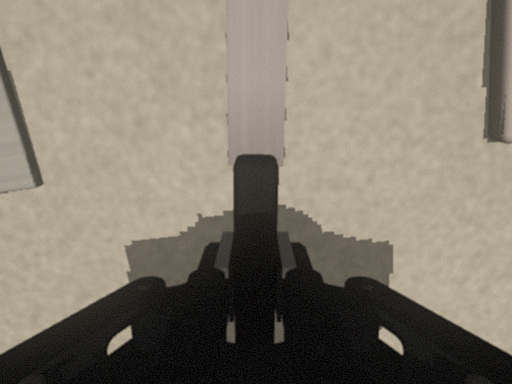

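```bash
python3 - <<'E'
from h import *
import pickle
p=pickle.load(open("d.pkl","rb")); s=robot.state()
R=Ro.from_euler("xyz",s["tool_rot"]).as_matrix()
for u,v,z in [(256,155,20),(256,165,3),(229,160,3),(284,160,3),(229,5,3),(287,5,3)]:
    X=ray(p,u,v,z); print(X.round(1),(R.T@(X-s["tool_pos"])).round(1))
E
```

```text
[538.7  62.8  20. ] [ 46.9   0.9 -16.3]
[531.7  63.6   3. ] [39.7  0.9  0.7]
[535.2  75.    3. ] [ 41.9 -10.8   0.7]
[532.5  51.3   3. ] [42.  13.1  0.7]
[595.1  66.8   3. ] [102.4  -9.6   0.8]
[592.6  44.6   3. ] [102.4  12.8   0.8]
```

```bash
python3 - <<'E'
from h import *
row([492,69,95],[np.pi,0,-0.113]);row([420,140,95],[np.pi,0,-0.05]);row([352,212.5,95],[np.pi,0,0]);row([352,212.5,26],[np.pi,0,0])
E
```

```text
d [-0.0001, 0.0, -0.0914] w [-0.0012, -0.002, -0.003] t 4.975
d [-0.0799, -0.0621, -0.0915] w [-0.0011, -0.002, -0.066] t 4.975
d [-0.1558, -0.1263, -0.0915] w [-0.0011, -0.002, -0.116] t 4.975
d [-0.1559, -0.1262, -0.0225] w [-0.0011, -0.002, -0.116] t 4.975
```

Call:
{"api": "send_rows", "payload": {
  "series": [
    [-1,[0,0,-0.03],[0,0,0]],
    [-1,[0,0,-0.07],[0,0,0]],
    [-1,[-0.025,-0.015,-0.0915],[0,0,-0.02]],
    [-1,[-0.06,-0.045,-0.0915],[-0.001,-0.002,-0.05]],
    [-1,[-0.1,-0.08,-0.0915],[-0.001,-0.002,-0.08]],
    [-1,[-0.135,-0.11,-0.0915],[-0.001,-0.002,-0.116]],
    [-1,[-0.156,-0.126,-0.0915],[-0.001,-0.002,-0.116]],
    [-1,[-0.156,-0.126,-0.0915],[-0.001,-0.002,-0.116]]
  ]
}}

```text
time: 5.98
tool_pos: [349.6, 213.8, 94.2]
tool_rot: [-3.141, 0.003, 0.004]
force: [0.2, -0.3, -1.9]
grip_width: 16.0
```

```bash
python3 - <<'E'
from h import *
import pickle
s=robot.state();print(s["qpos"].round(2),s["tool_pos"],s["tool_rot"],s["grip_width"],s["force"])
p=shot("wrist","e_wrist");pickle.dump(p,open("e.pkl","wb"))
row([352,212.5,26],[np.pi,0,0])
p=shot("side","e_side")
cv2.imwrite("pics/e_sidec.png",cv2.resize(p["img"][150:350,220:460],None,fx=3,fy=3,interpolation=2))
E
```

```text
[-1.3   0.3   0.76  2.27 -0.33  0.68 -1.87] [349.56269253 213.75604682  94.18475309] [-3.14115325e+00  2.64715759e-03  4.26753535e-03] 15.951784562676332 [ 0.15297079 -0.34500839 -1.86443117]
d [0.0014, 0.0004, 0.0683] w [-0.0002, 0.0017, 0.0025] t 6.025
```

View pics/e_wrist.png

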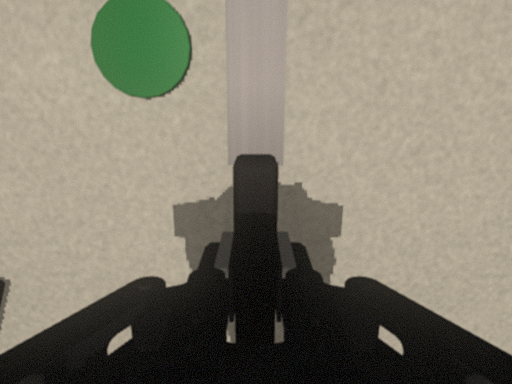

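View pics/e_sidec.png

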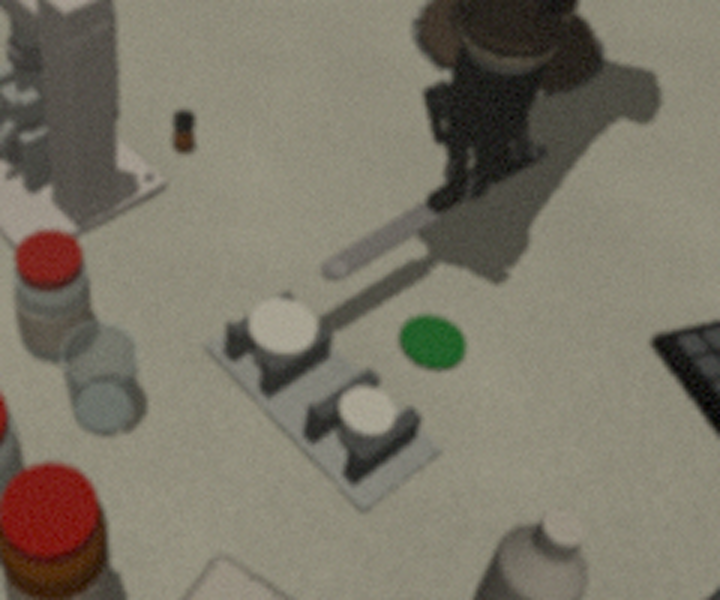

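```bash
python3 - <<'E'
from h import *
p=robot.read_camera("side")
print(proj(p,[534.6,213.8,93]),proj(p,[534.6,213.8,85]), proj(p,[583.4,212.3,52]))
E
```

```text
[328.36113935 241.17947125] [328.02119449 243.03705264] [313.37032434 258.09209008]
```

Call:
{"api": "send_rows", "payload": {
  "series": [
    [-1,[0.001,0.0005,0.03],[0,0.0017,0.0025]],
    [-1,[0.001,0.0005,0.06],[0,0.0017,0.0025]],
    [-1,[0.001,0.0005,0.068],[0,0.0017,0.0025]],
    [-1,[0.001,0.0005,0.068],[0,0.0017,0.0025]]
  ]
}}

```text
time: 6.62
tool_pos: [352.4, 210.7, 25.8]
tool_rot: [3.14, 0.001, -0.004]
force: [0.3, -0.0, -1.7]
grip_width: 16.0
```

```bash
python3 - <<'E'
from h import *
s=robot.state();print(s["tool_pos"],s["tool_rot"],s["force"])
row([443,212.5,26],[np.pi,0,0])
p=shot("side","f_side")
cv2.imwrite("pics/f_sidec.png",cv2.resize(p["img"][190:330,260:420],None,fx=4,fy=4,interpolation=2))
E
```

```text
[352.3917678  210.73811848  25.8427853 ] [ 3.13988683e+00  5.66695997e-04 -4.14059528e-03] [ 0.2821952  -0.01899895 -1.69223032]
d [0.0906, -0.0021, -0.0002] w [0.0017, 0.0006, -0.0041] t 6.625
```

View pics/f_sidec.png

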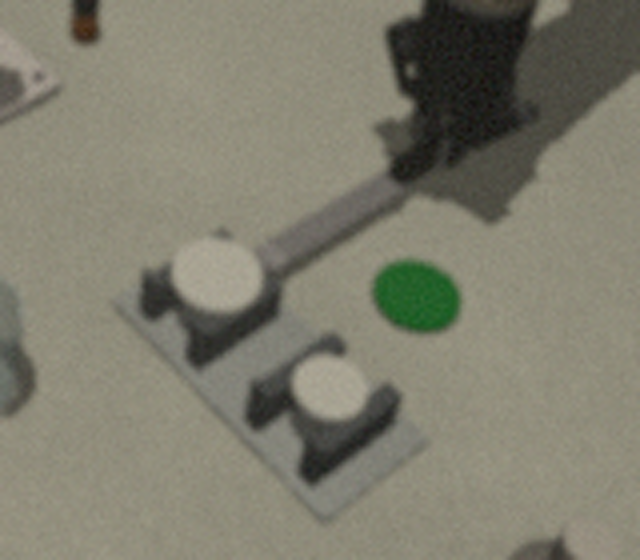

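Call:
{"api": "send_rows", "payload": {
  "series": [
    [-1,[0.005,-0.0018,0],[0,0,-0.004]],
    [-1,[0.018,-0.0018,0],[0,0,-0.004]],
    [-1,[0.033,-0.0018,0],[0,0,-0.004]],
    [-1,[0.05,-0.0018,0],[0,0,-0.004]],
    [-1,[0.066,-0.0018,0],[0,0,-0.004]],
    [-1,[0.08,-0.0018,0],[0,0,-0.004]],
    [-1,[0.0905,-0.0018,0],[0,0,-0.004]],
    [-1,[0.0905,-0.0018,0],[0,0,-0.004]]
  ]
}}

```text
time: 7.68
tool_pos: [443.0, 213.0, 25.6]
tool_rot: [3.141, 0.0, 0.001]
force: [1.0, -0.8, -1.2]
grip_width: 15.9
```

```bash
python3 - <<'E'
from h import *
import pickle
s=robot.state();print(s["tool_pos"],s["tool_rot"],s["force"])
p=shot("wrist","g_wrist");pickle.dump(p,open("g.pkl","wb"))
row([443,212.5,45.6],[np.pi,0,0])
p=shot("side","g_side")
cv2.imwrite("pics/g_sidec.png",cv2.resize(p["img"][190:330,260:420],None,fx=4,fy=4,interpolation=2))
E
```

```text
[443.03269657 213.01677961  25.64686808] [3.14050559e+00 2.25938648e-06 1.18734224e-03] [ 0.95320712 -0.75524783 -1.15276923]
d [0.0008, 0.0005, -0.02] w [0.0011, 0.0009, 0.0014] t 7.725
```

View pics/g_sidec.png

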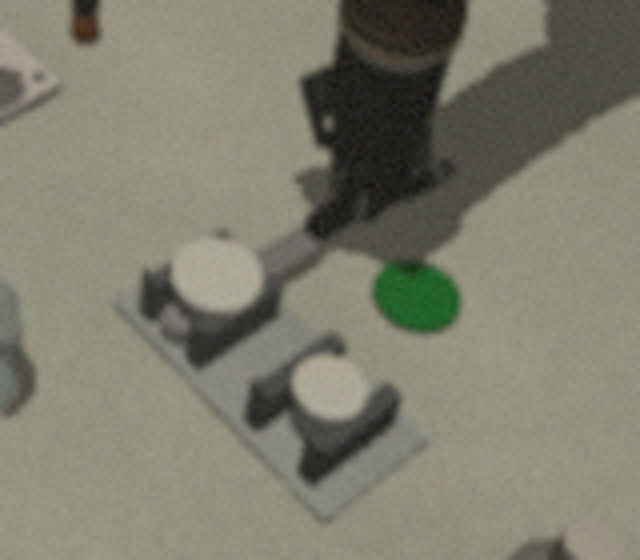

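View pics/g_wrist.png

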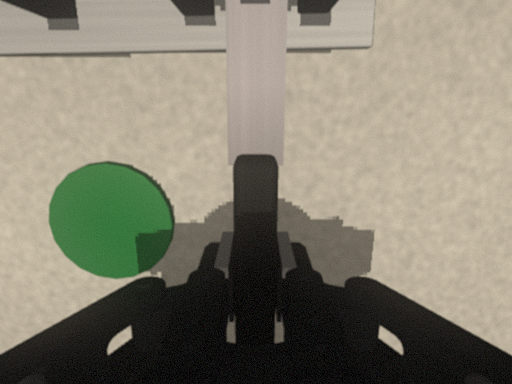

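Call:
{"api": "send_rows", "payload": {
  "series": [
    [-1,[0,0,-0.008],[0,0,0]],
    [-1,[0,0,-0.016],[0,0,0]],
    [-1,[0,0,-0.019],[0,0,0]],
    [-1,[0,0,-0.021],[0,0,0]],
    [-1,[0,0,-0.024],[0,0,0]],
    [-1,[0,0,-0.029],[0,0,0]],
    [-1,[0,0,-0.036],[0,0,0]],
    [-1,[0,0,-0.042],[0,0,0]]
  ]
}}

```text
time: 8.78
tool_pos: [442.4, 213.3, 68.3]
tool_rot: [3.141, 0.0, 0.002]
force: [0.2, -0.4, -1.6]
grip_width: 15.8
```

```bash
python3 - <<'E'
from h import *
import pickle
s=robot.state();print(s["tool_pos"],s["tool_rot"],s["force"])
p=shot("side","i_side")
cv2.imwrite("pics/i_sidec.png",cv2.resize(p["img"][190:330,260:420],None,fx=4,fy=4,interpolation=2))
p=shot("wrist","i_wrist")
p=shot("top","i_top");pickle.dump(p,open("i.pkl","wb"))
E
```

```text
[442.3979649  213.26888084  68.2553016 ] [3.14085700e+00 1.82325338e-04 1.72760976e-03] [ 0.23888436 -0.38213041 -1.57903177]
```

View pics/i_sidec.png

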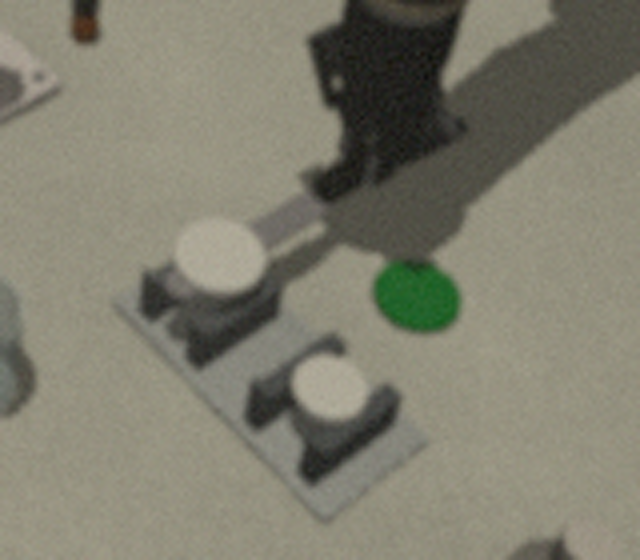

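View pics/i_wrist.png

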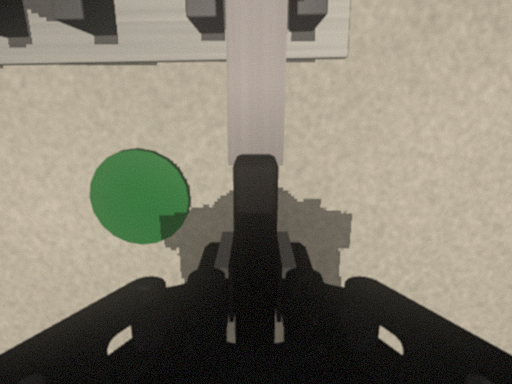

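```bash
python3 - <<'E'
from h import *
import pickle
p=pickle.load(open("b.pkl","rb"));im=p["img"]
cv2.imwrite("pics/b_t.png",cv2.convertScaleAbs(cv2.resize(im[40:230,340:512],None,fx=3,fy=3,interpolation=2),alpha=1.3))
t=cv2.imread("pics/i_top.png")
cv2.imwrite("pics/i_topc.png",cv2.convertScaleAbs(cv2.resize(t[160:235,245:345],None,fx=7,fy=7,interpolation=2),alpha=1.4))
t=cv2.imread("pics/i_side.png")
cv2.imwrite("pics/i_sidet.png",cv2.convertScaleAbs(cv2.resize(t[125:240,190:290],None,fx=5,fy=5,interpolation=2),alpha=1.4))
q=robot.read_camera("side"); print(proj(q,[583.2,212.5,74.7]))
E
```

```text
[314.20827094 253.0425003 ]
```

View pics/b_t.png

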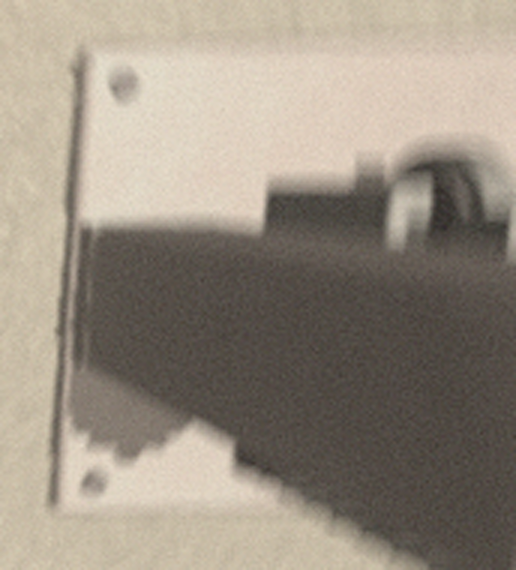

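View pics/i_topc.png

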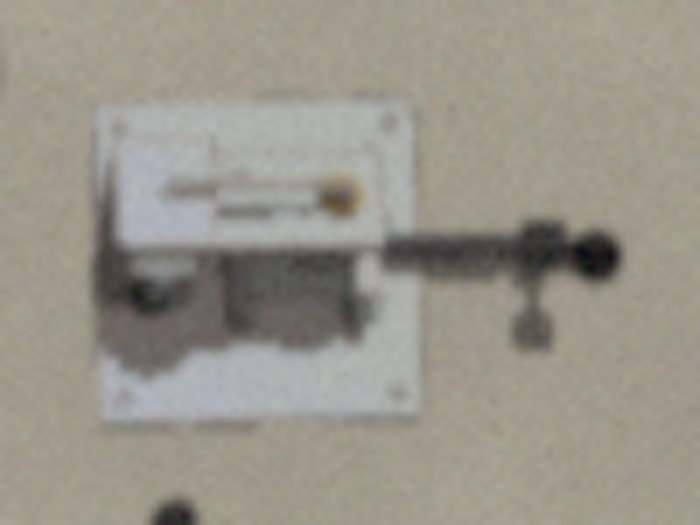

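View pics/i_sidet.png

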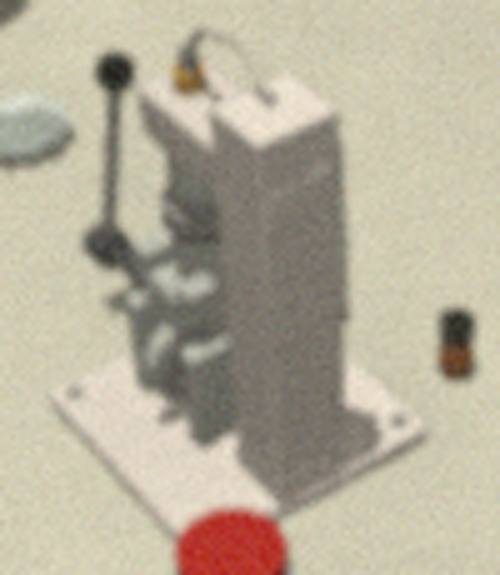

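```bash
python3 - <<'E'
from h import *
import pickle
p=pickle.load(open("i.pkl","rb"))
f=lambda x,y,z:ray(p,x/7+245,y/7+160,z)
P=[f(*c,14) for c in [(99,103),(411,97),(418,415),(105,420)]]
loc=np.array([[95,115],[95,-75],[-95,-75],[-95,115]],float)
for q in P: print(q.round(1))
W=np.array(P)[:,:2]
def fit(loc,W):
    a=loc-loc.mean(0);b=W-W.mean(0)
    th=np.arctan2((a[:,0]*b[:,1]-a[:,1]*b[:,0]).sum(),(a*b).sum())
    c,s=np.cos(th),np.sin(th); o=W.mean(0)-np.array([[c,-s],[s,c]])@loc.mean(0); print("th",th,"o",o)
fit(loc,W)
print("knob top",f(597,256,193),"column",f(118,140,297),f(118,245,297))
b=pickle.load(open("b.pkl","rb"))
for c in [(83,47),(60,508)]: print("b",ray(b,c[0]/3+340,c[1]/3+40,14).round(1))
E
```

```text
[717.4 -36.7  14. ]
[ 724.7 -220.2   14. ]
[ 537.6 -224.7   14. ]
[531.5 -43.1  14. ]
th 0.03274739136735532 o [ 628.47442004 -151.16637827]
knob top [ 610.35489736 -292.26515207  193.        ] column [649.42100334 -39.27349334 297.        ] [598.4495779  -40.02554825 297.        ]
b [716.  -29.1  14. ]
b [530.9 -36.   14. ]
```

Call:
{"api": "send_rows", "payload": {
  "series": [
    [-1,[-0.004,0.004,-0.006],[0,0,0]],
    [-1,[-0.012,0.015,-0.018],[0,0,-0.003]],
    [-1,[-0.022,0.034,-0.032],[0,0,-0.007]],
    [-1,[-0.031,0.06,-0.046],[0,0,-0.012]],
    [-1,[-0.038,0.092,-0.059],[0,0,-0.017]],
    [-1,[-0.043,0.126,-0.07],[0,0,-0.022]],
    [-1,[-0.046,0.16,-0.079],[0,0,-0.027]],
    [-1,[-0.047,0.194,-0.084],[0,0,-0.033]]
  ]
}}

```text
time: 9.98
tool_pos: [395.1, 18.1, 152.4]
tool_rot: [-3.141, 0.0, 0.035]
force: [-0.0, 0.3, -1.8]
grip_width: 15.6
```

```bash
python3 - <<'E'
from h import *
s=robot.state();print(s["tool_pos"],s["tool_rot"],s["force"],s["qpos"].round(2))
row([395,-148,154],[np.pi,0,0.035])
p=shot("wrist","j_wrist")
p=shot("top","j_top")
E
```

```text
[395.12497007  18.06434636 152.38762217] [-3.14134151e+00  1.10099614e-04  3.49023385e-02] [-0.04425162  0.29165721 -1.75042587] [-0.97  0.14  0.9   2.25 -0.15  0.81 -1.51]
d [-0.0059, 0.166, -0.0017] w [-0.0003, 0.0001, -0.0001] t 9.975
```

View pics/j_top.png

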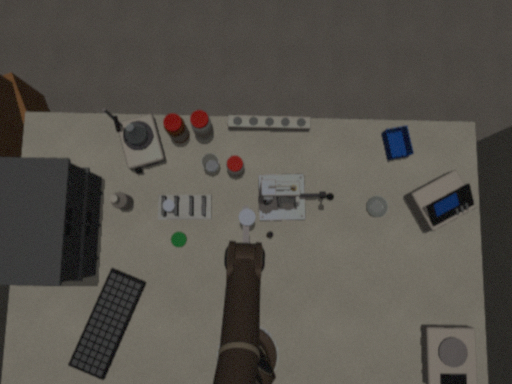

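Call:
{"api": "send_rows", "payload": {
  "series": [
    [-1,[0,0.006,0],[0,0,0]],
    [-1,[-0.001,0.02,0],[0,0,0]],
    [-1,[-0.002,0.044,-0.001],[0,0,0]],
    [-1,[-0.003,0.074,-0.001],[0,0,0]],
    [-1,[-0.004,0.106,-0.0015],[0,0,0]],
    [-1,[-0.005,0.134,-0.0015],[0,0,0]],
    [-1,[-0.006,0.154,-0.0015],[0,0,0]],
    [-1,[-0.006,0.166,-0.0015],[0,0,0]]
  ]
}}

```text
time: 11.08
tool_pos: [395.1, -148.2, 153.4]
tool_rot: [3.14, 0.001, 0.034]
force: [0.3, 0.4, -2.0]
grip_width: 15.8
```

```bash
python3 - <<'E'
from h import *
import pickle
p=shot("wrist","k_wrist"); s=robot.state();print(s["tool_pos"],s["tool_rot"],s["force"],s["qpos"].round(2))
pickle.dump(p,open("k.pkl","wb"))
q=shot("side","k_side"); pickle.dump(q,open("ks.pkl","wb"))
cv2.imwrite("pics/k_sidet.png",cv2.convertScaleAbs(cv2.resize(q["img"][125:240,190:330],None,fx=5,fy=5,interpolation=2),alpha=1.3))
E
```

```text
[ 395.22015408 -149.27342967  153.5252813 ] [3.13927964e+00 5.49824579e-04 3.35471390e-02] [-0.40120967 -1.22942608 -1.41679889] [-0.58  0.22  0.97  2.19 -0.24  0.83 -1.  ]
```

View pics/k_wrist.png

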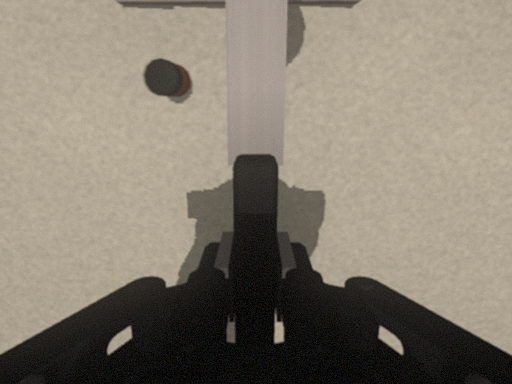

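View pics/k_sidet.png

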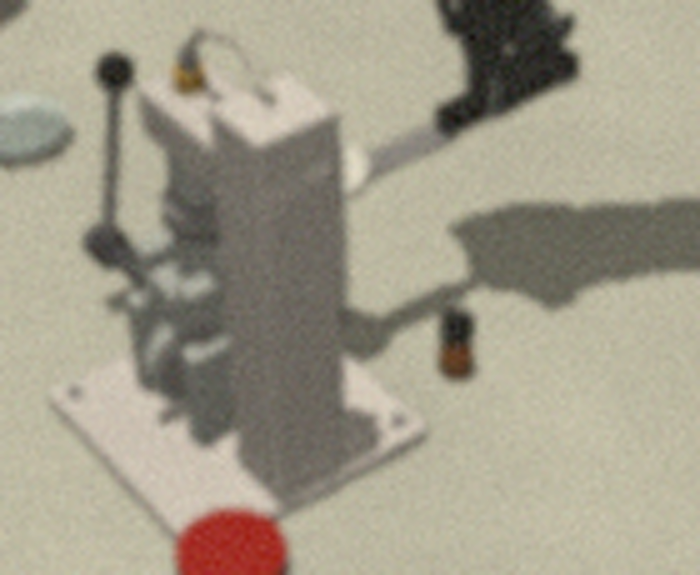

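```bash
python3 - <<'E'
from h import *
import pickle
p=pickle.load(open("k.pkl","rb"))
cv2.imwrite("pics/k_c.png",cv2.convertScaleAbs(cv2.resize(p["img"][0:24,90:380],None,fx=2.7,fy=8,interpolation=2),alpha=1.4))
for u,v in [(118,4),(358,4),(118,1),(358,1)]: print(ray(p,u,v,0).round(1))
g=cv2.GaussianBlur(cv2.cvtColor(p["img"],cv2.COLOR_BGR2GRAY),(3,3),0)
print(g[2,105:135].tolist()); print(g[2,345:372].tolist());print(g[0:12,150].tolist(),g[0:12,340].tolist())
E
```

```text
[531.4 -35.2   0. ]
[ 538.1 -225.9    0. ]
[533.5 -35.4  -0. ]
[ 540.3 -225.6    0. ]
[168, 167, 165, 163, 162, 162, 162, 161, 161, 160, 157, 149, 137, 123, 110, 99, 92, 89, 88, 87, 86, 86, 88, 88, 87, 87, 87, 85, 85, 85]
[81, 79, 78, 80, 81, 81, 81, 81, 82, 82, 88, 99, 114, 129, 145, 158, 164, 165, 164, 163, 163, 163, 165, 166, 166, 166, 165]
[117, 107, 90, 82, 85, 91, 97, 110, 133, 153, 159, 158] [94, 88, 79, 79, 86, 94, 109, 133, 154, 161, 163, 165]
```

View pics/k_c.png

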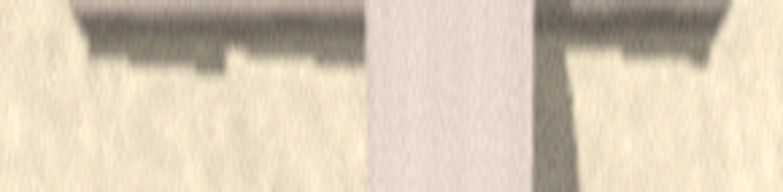

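```bash
python3 - <<'E'
from h import *
import pickle
p=pickle.load(open("ks.pkl","rb"))
c,s=np.cos(.035),np.sin(.035)
T=lambda x,y,z:np.array([629.3+c*x-s*y,-147.3+s*x+c*y,z])
for nm,l in [("FL",(-95,115,14)),("BR",(95,-75,14)),("colFLtop",(-28,113,297)),("colBLtop",(28,113,297)),("colBRtop",(28,63,297)),("colFLfoot",(-28,113,14)),("knob",(-24.3,-140,193)),("stageBL",(35,35,140)),("stageBR",(35,-35,140)),("headc",(0,0,164))]:
    q=proj(p,T(*l)); print(nm,q.round(1),((q-[190,125])*5).round(0))
print(ray(p,425/5+190-.9,430/5+125-.8,14),T(-95,115,14)); print(ray(p,50/5+190-.9,395/5+125-.8,14),T(95,-75,14))
E
```

```text
FL [275.5 209.5] [428. 423.]
BR [198.6 202.6] [ 43. 388.]
colFLtop [257.6 146.3] [338. 106.]
colBLtop [240.8 153.7] [254. 143.]
colBRtop [230.6 145.3] [203. 102.]
colFLfoot [259.3 217.9] [347. 465.]
knob [212.8 138.9] [114.  69.]
stageBL [227.4 184.4] [187. 297.]
stageBR [215.7 173.2] [128. 241.]
headc [230.1 168.5] [201. 218.]
[536.19686986 -35.93181889  14.        ] [530.33400328 -35.6947515   14.        ]
[ 726.89029292 -215.14822486   14.        ] [ 726.86628254 -218.929746     14.        ]
```

```bash
python3 - <<'E'
from h import *
import pickle
q=cv2.imread("pics/j_top.png"); p=pickle.load(open("i.pkl","rb"))
print(proj(p,[535.9,22.1,159]))
c=q[205:250,232:265]; cv2.imwrite("pics/j_c.png",cv2.resize(c,None,fx=12,fy=12,interpolation=2))
qi=p["img"]; print(proj(p,[583.2,212.5,74.7]))
for im,(u,v) in [(q,(247,217)),(qi,(196,204))]:
    g=cv2.cvtColor(im,cv2.COLOR_BGR2GRAY)[v-14:v+14,u-14:u+14]; m=(g>np.percentile(g,86)).astype(np.uint8)*255
    m=cv2.morphologyEx(m,cv2.MORPH_OPEN,np.ones((5,5),np.uint8))
    n,l,st,ce=cv2.connectedComponentsWithStats(m); 
    for k in range(1,n): print(st[k],ce[k]+[u-14,v-14])
row([400,-154,149.5],[np.pi,0,.035]);row([489.8,-151.1,149.5],[np.pi,0,.035])
E
```

```text
[243.48117539 216.14165677]
[195.1824121  204.67468084]
d [0.0046, 0.0058, 0.004] w [0.0019, 0.0009, -0.0019] t 11.175
d [0.0945, 0.0059, 0.0039] w [0.0019, 0.0009, -0.0019] t 11.175
```

View pics/j_c.png

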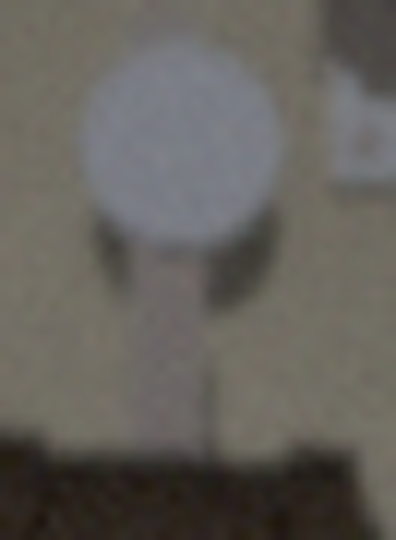

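```bash
python3 - <<'E'
from h import *
p=shot("top","l_top"); s=robot.state(); print(s["tool_pos"],s["tool_rot"])
R=Ro.from_euler("xyz",s["tool_rot"]).as_matrix()
for t in [(140.8,0.8,-6),(60,0,0),(185,0,0)]:
    q=proj(p,s["tool_pos"]+R@np.array(t)); print(q,(q-[255,190])*12)
cv2.imwrite("pics/l_c.png",cv2.convertScaleAbs(cv2.resize(p["img"][190:240,255:310],None,fx=12,fy=12,interpolation=2),alpha=1.4))
E
```

```text
[ 395.15375627 -147.43888145  153.35439727] [3.14018807e+00 1.13989865e-03 3.36806453e-02]
[288.35681116 216.93282998] [400.2817339  323.19395974]
[288.57017123 238.96974949] [402.84205478 587.63699391]
[287.66135916 205.17771965] [391.93630993 182.13263585]
```

View pics/l_c.png

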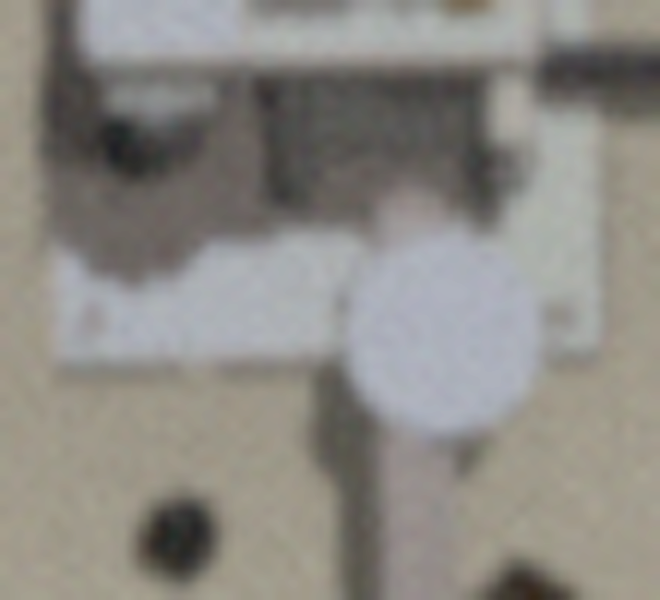

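Call:
{"api": "send_rows", "payload": {
  "series": [
    [-1,[0,-0.003,0],[0,0,0]],
    [-1,[0,-0.01,0],[0,0,0]],
    [-1,[0,-0.021,0],[0,0,0]],
    [-1,[0,-0.036,0],[0,0,0]],
    [-1,[0,-0.055,0],[0,0,0]],
    [-1,[0,-0.078,0],[0,0,0]],
    [-1,[0,-0.105,0],[0,0,0]],
    [-1,[0,-0.135,0],[0,0,0]]
  ]
}}

```text
time: 12.22
tool_pos: [390.5, -10.2, 153.5]
tool_rot: [3.141, 0.0, 0.035]
force: [0.4, 0.2, -1.6]
grip_width: 15.8
```

Call:
{"api": "send_rows", "payload": {
  "series": [
    [-1,[0,0,0],[0,0,0]],
    [-1,[0,0,0],[0,0,0]],
    [-1,[0,0,0],[0,0,0]]
  ]
}}

```text
time: 12.6
tool_pos: [390.7, -12.5, 153.5]
tool_rot: [3.141, 0.0, 0.034]
force: [0.4, -0.9, -1.3]
grip_width: 15.6
```

```bash
python3 - <<'E'
from h import *
p=shot("top","m_top"); s=robot.state(); print(s["tool_pos"],s["tool_rot"],s["qd"].round(3))
R=Ro.from_euler("xyz",s["tool_rot"]).as_matrix()
for t in [(140.8,0.8,-6),(60,0,0),(185,0,0)]:
    q=proj(p,s["tool_pos"]+R@np.array(t)); print(q,(q-[225,190])*12)
cv2.imwrite("pics/m_c.png",cv2.convertScaleAbs(cv2.resize(p["img"][190:240,225:280],None,fx=12,fy=12,interpolation=2),alpha=1.4))
E
```

```text
[390.7201185  -12.52757652 153.4699646 ] [3.14070062e+00 3.44501243e-04 3.35872460e-02] [ 0.002  0.002 -0.001 -0.002 -0.001  0.001 -0.001]
[251.79218867 217.48311291] [321.50626408 329.79735496]
[251.90970515 239.569689  ] [322.91646183 594.83626798]
[251.37601925 205.69550199] [316.51223096 188.34602392]
```

View pics/m_c.png

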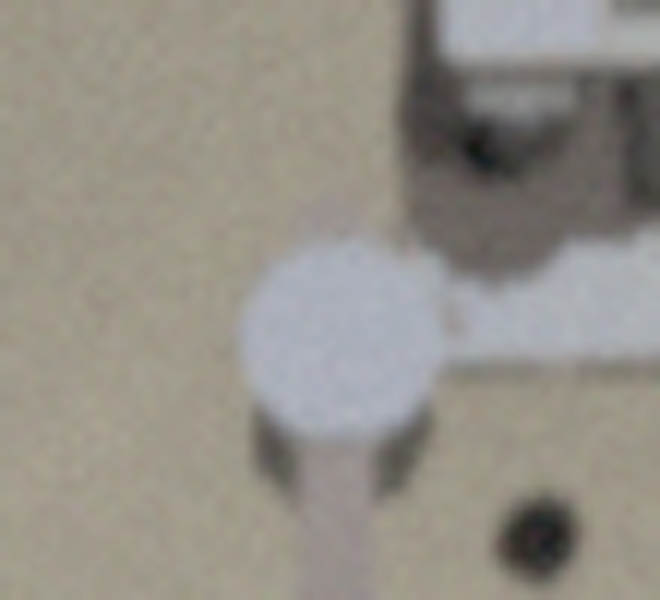

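Call:
{"api": "send_rows", "payload": {
  "series": [
    [-1,[0,0.002,0],[0,0,0]],
    [-1,[0,0.006,0],[0,0,0]],
    [-1,[0,0.012,0.001],[0,0,0]],
    [-1,[0,0.02,0.001],[0,0,0]],
    [-1,[0,0.03,0.002],[0,0,0]],
    [-1,[0,0.042,0.002],[0,0,0]],
    [-1,[0,0.056,0.003],[0,0,0]],
    [-1,[0,0.07,0.004],[0,0,0]]
  ]
}}

```text
time: 13.65
tool_pos: [393.2, -82.9, 149.4]
tool_rot: [3.141, 0.0, 0.035]
force: [0.1, 0.8, -0.9]
grip_width: 15.6
```

Call:
{"api": "send_rows", "payload": {
  "series": [
    [-1,[0,0.014,0],[0,0,-0.001]],
    [-1,[0,0.028,0],[0,0,-0.001]],
    [-1,[0,0.041,0],[0,0,-0.001]],
    [-1,[0,0.052,0],[0,0,-0.001]],
    [-1,[0,0.061,0],[0,0,-0.001]],
    [-1,[0,0.067,0],[0,0,-0.001]],
    [-1,[0,0.07,0],[0,0,-0.001]],
    [-1,[0,0.0715,0],[0,0,-0.001]]
  ]
}}

```text
time: 14.65
tool_pos: [395.7, -153.4, 149.5]
tool_rot: [3.141, 0.0, 0.036]
force: [-0.3, -0.0, -1.9]
grip_width: 15.3
```

Call:
{"api": "send_rows", "payload": {
  "series": [
    [-1,[0,0,0],[0,0,0]],
    [-1,[0,0,0],[0,0,0]]
  ]
}}

```text
time: 14.9
tool_pos: [395.7, -153.1, 149.6]
tool_rot: [3.141, 0.0, 0.036]
force: [-0.1, 0.3, -1.3]
grip_width: 15.8
```

```bash
python3 - <<'E'
from h import *
p=shot("top","n_top"); s=robot.state(); print(s["tool_pos"],s["tool_rot"],s["qd"].round(3))
row([395,-153.9,149.5],[np.pi,0,.035]);row([489.8,-150.6,149.5],[np.pi,0,.035])
cv2.imwrite("pics/n_c.png",cv2.convertScaleAbs(cv2.resize(p["img"][190:240,255:310],None,fx=12,fy=12,interpolation=2),alpha=1.4))
E
```

```text
[ 395.74193788 -153.09673529  149.56831661] [3.14086438e+00 3.41364545e-04 3.63270613e-02] [-0.     0.002  0.002 -0.    -0.001 -0.001 -0.001]
d [-0.0008, 0.0008, 0.0001] w [0.0007, 0.0003, 0.0013] t 14.95
d [0.0941, 0.0009, 0.0] w [0.0007, 0.0003, 0.0013] t 14.95
```

View pics/n_c.png

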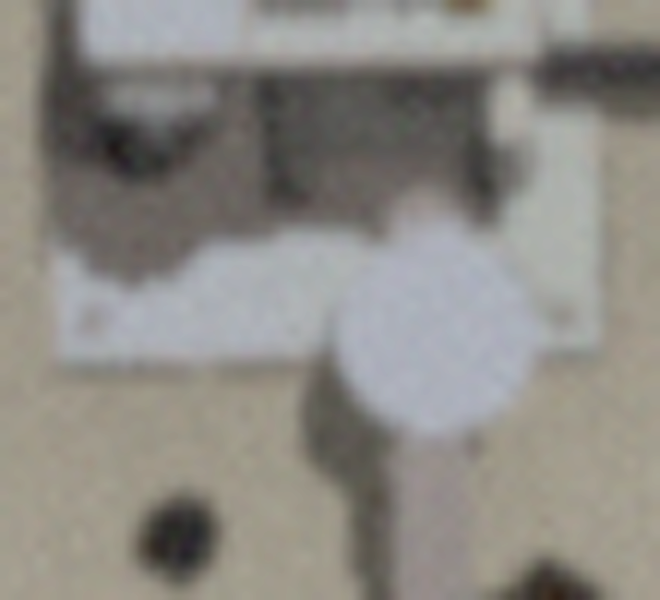

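```bash
python3 - <<'E'
from h import *
p=robot.read_camera("top"); s=robot.state()
for u,v in [(272,200),(492,215),(382,210)]: print(ray(p,u/12+255,v/12+190,140).round(1))
# bias check: disc known by kinematics
R=Ro.from_euler("xyz",s["tool_rot"]).as_matrix()
print("disc kin",s["tool_pos"]+R@np.array([140.8,2.5,-6.4]),"top",ray(p,436/12+255,333/12+190,156), "blade kin",s["tool_pos"]+R@np.array([80,0.5,0.6]),"top",ray(p,433/12+255,520/12+190,149))
E
```

```text
[ 575.1 -105.   140. ]
[ 571.6 -173.9  140. ]
[ 572.6 -139.5  140. ]
disc kin [ 536.5052957  -150.54374315  155.9024266 ] top [ 533.29971611 -154.8579696   156.        ] blade kin [ 475.6703307  -150.74953346  148.92355246] top [ 476.0665217  -155.02649067  149.        ]
```

```bash
python3 - <<'E'
from h import *
p=robot.read_camera("top")
c,s=np.cos(.035),np.sin(.035)
T=lambda x,y,z:np.array([630.5+c*x-s*y-3.3,-147.2+s*x+c*y-4.2,z])
im=cv2.convertScaleAbs(cv2.resize(p["img"][170:225,250:340],None,fx=8,fy=8,interpolation=2),alpha=1.4)
def poly(pts,col):
    q=np.array([(proj(p,T(*a))-[250,170]+0.0)*8 for a in pts]).astype(np.int32); cv2.polylines(im,[q],True,col,1)
poly([(-35,-35,140),(-35,35,140),(35,35,140),(35,-35,140)],(0,0,255))
poly([(-35,-18,140),(-35,18,140),(35,18,140),(35,-18,140)],(0,0,255))
poly([(-95,-75,14),(-95,115,14),(95,115,14),(95,-75,14)],(0,255,0))
poly([(-25,-23,264),(-25,63,264),(25,63,264),(25,-23,264)],(255,0,0))
poly([(-28,63,297),(-28,113,297),(28,113,297),(28,63,297)],(255,0,255))
cv2.circle(im,tuple(int(v) for v in (proj(p,T(-24.3,-140,193))-[250,170])*8),3,(0,255,255),-1)
cv2.imwrite("pics/o.png",im)
E
```

```text
(no output)
```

View pics/o.png

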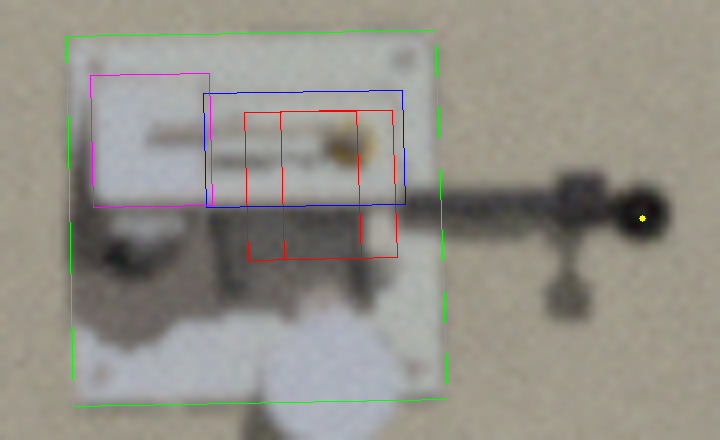

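Call:
{"api": "send_rows", "payload": {
  "series": [
    [-1,[0.003,0.0006,0],[0,0,0.001]],
    [-1,[0.009,0.0008,0],[0,0,0.001]],
    [-1,[0.018,0.0009,0],[0,0,0.001]],
    [-1,[0.029,0.0009,0],[0,0,0.001]],
    [-1,[0.041,0.0009,0],[0,0,0.001]],
    [-1,[0.053,0.0009,0],[0,0,0.001]],
    [-1,[0.065,0.0009,0],[0,0,0.001]],
    [-1,[0.076,0.0009,0],[0,0,0.001]]
  ]
}}

```text
time: 16.05
tool_pos: [472.5, -151.5, 149.5]
tool_rot: [3.141, 0.0, 0.035]
force: [-0.5, -0.1, -1.3]
grip_width: 15.8
```

Call:
{"api": "send_rows", "payload": {
  "series": [
    [-1,[0.009,0,0],[0,0,0]],
    [-1,[0.015,0,0],[0,0,0]],
    [-1,[0.018,0,0],[0,0,0]],
    [-1,[0.018,0,0],[0,0,0]]
  ]
}}

```text
time: 16.55
tool_pos: [489.6, -151.0, 149.5]
tool_rot: [3.141, 0.0, 0.035]
force: [0.7, 0.2, -0.3]
grip_width: 15.8
```

```bash
python3 - <<'E'
from h import *
s=robot.state(); print(s["tool_pos"],s["tool_rot"],s["force"],s["qpos"].round(2))
row([489.8,-150.6,149.5],[np.pi,0,.035])
p=shot("side","p_side");cv2.imwrite("pics/p_sidet.png",cv2.convertScaleAbs(cv2.resize(p["img"][125:240,190:330],None,fx=5,fy=5,interpolation=2),alpha=1.3))
p=shot("top","p_top");cv2.imwrite("pics/p_topt.png",cv2.convertScaleAbs(cv2.resize(p["img"][170:240,250:340],None,fx=8,fy=8,interpolation=2),alpha=1.4))
p=shot("wrist","p_wrist")
E
```

```text
[ 489.61649733 -150.95703494  149.51219418] [3.14072612e+00 4.79340477e-04 3.47163357e-02] [ 0.74317725  0.19252684 -0.26386093] [-0.47  0.41  0.87  2.   -0.4   0.91 -0.92]
d [0.0002, -0.0004, 0.0] w [0.0009, 0.0005, -0.0003] t 16.55
```

View pics/p_sidet.png

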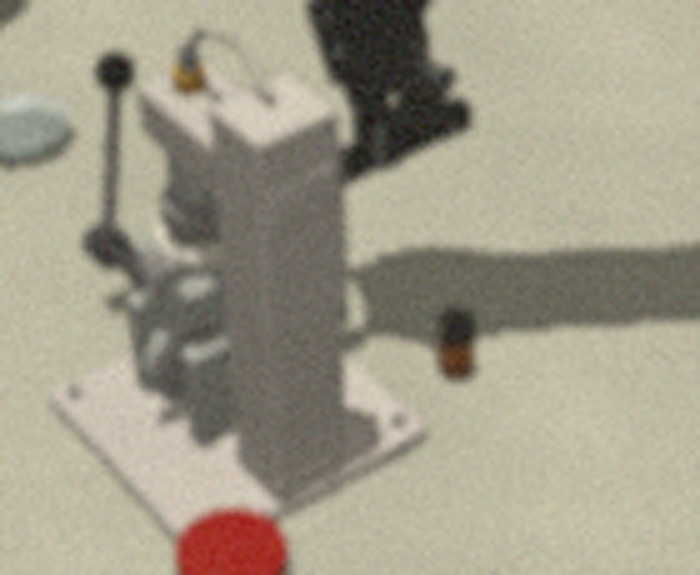

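View pics/p_topt.png

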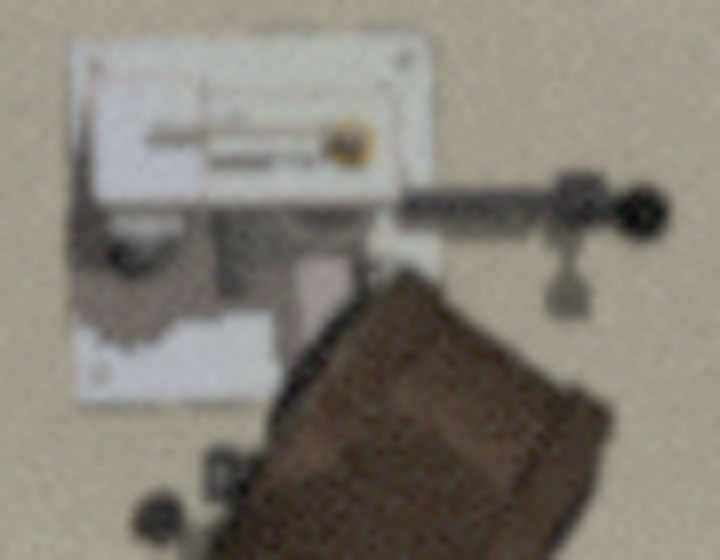

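View pics/p_wrist.png

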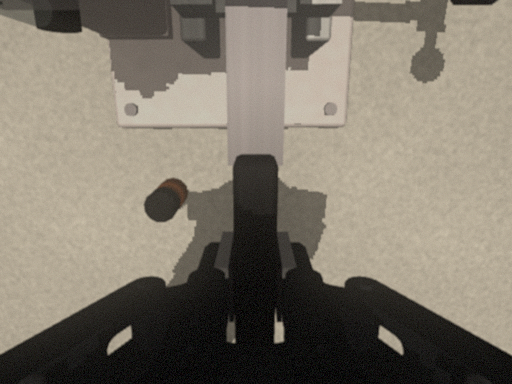

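```bash
python3 - <<'E'
from h import *
p=robot.read_camera("wrist"); import pickle; pickle.dump(p,open("p.pkl","wb"))
cv2.imwrite("pics/p_wc.png",cv2.convertScaleAbs(cv2.resize(p["img"][0:135,105:360],None,fx=3,fy=3,interpolation=2),alpha=1.5))
for u,v in [(119,126.5),(346,126)]: print(ray(p,u,v,0).round(1),ray(p,u,v-2,14).round(1))
E
```

```text
[529.9 -33.    0. ] [532.8 -38.7  14. ]
[ 537.3 -228.2    0. ] [ 539.8 -224.2   14. ]
```

View pics/p_wc.png

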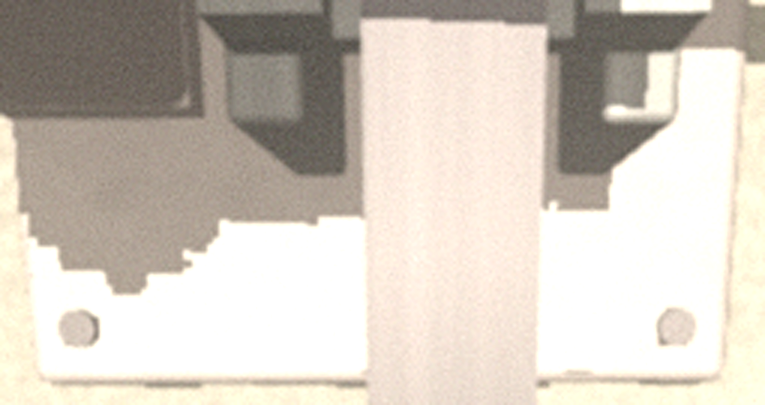

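```bash
python3 - <<'E'
from h import *
import pickle
p=pickle.load(open("p.pkl","rb")); s=robot.state();print(s["tool_pos"])
for a,b,z in [(200,13,140),(712,10,140),(330,13,140),(585,11,140),(225,50,120)]: print(ray(p,105+a/3,b/3,z).round(1))
E
```

```text
[ 489.37820867 -150.8818977   149.55198142]
[ 592.8 -113.6  140. ]
[ 595.7 -183.4  140. ]
[ 593.4 -131.3  140. ]
[ 594.9 -166.1  140. ]
[ 592.5 -112.7  120. ]
```

Call:
{"api": "send_rows", "payload": {
  "series": [
    [-1,[0,0,0.002],[0,0,0]],
    [-1,[0,0,0.004],[0,0,0]],
    [-1,[0,0,0.006],[0,0,0]],
    [-1,[0,0,0.008],[0,0,0]],
    [-1,[0,0,0.01],[0,0,0]],
    [-1,[0,0,0.012],[0,0,0]],
    [-1,[0,0,0.014],[0,0,0]],
    [-1,[0,0,0.016],[0,0,0]]
  ]
}}

```text
time: 17.75
tool_pos: [489.7, -150.9, 133.4]
tool_rot: [3.141, 0.0, 0.035]
force: [-1.1, 0.2, -0.4]
grip_width: 15.8
```

Call:
{"api": "send_rows", "payload": {
  "series": [
    [-1,[0,0,0],[0,0,0]],
    [-1,[0,0,0],[0,0,0]]
  ]
}}

```text
time: 18.0
tool_pos: [489.7, -151.0, 133.6]
tool_rot: [3.141, 0.0, 0.035]
force: [0.1, 0.2, -0.4]
grip_width: 15.9
```

```bash
python3 - <<'E'
from h import *
s=robot.state(); print(s["tool_pos"],s["tool_rot"],s["force"],s["grip_width"])
p=shot("wrist","q_wrist")
cv2.imwrite("pics/q_wc.png",cv2.convertScaleAbs(cv2.resize(p["img"][0:135,105:360],None,fx=3,fy=3,interpolation=2),alpha=1.5))
p=shot("side","q_side");cv2.imwrite("pics/q_sidet.png",cv2.convertScaleAbs(cv2.resize(p["img"][125:240,190:290],None,fx=6,fy=5,interpolation=2),alpha=1.3))
E
```

```text
[ 489.65817019 -150.96880365  133.56170122] [3.1407079e+00 3.2873270e-04 3.4726594e-02] [ 0.06849478  0.20947913 -0.44142767] 15.857082003694744
```

View pics/q_wc.png

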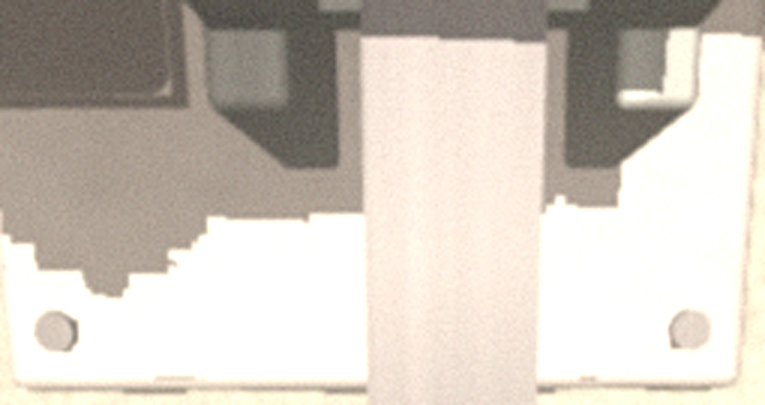

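View pics/q_sidet.png

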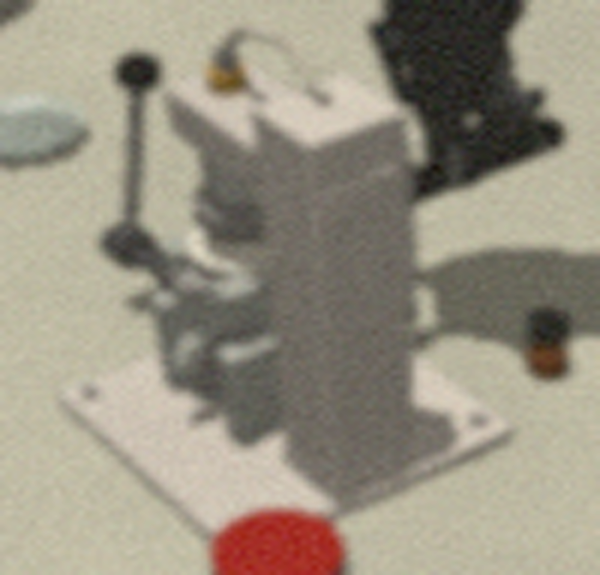

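Call:
{"api": "send_rows", "payload": {
  "series": [
    [-1,[-0.003,0,0],[0,0,0]],
    [-1,[-0.01,0,0],[0,0,0]],
    [-1,[-0.022,0,0],[0,0,0]],
    [-1,[-0.038,0,0],[0,0,0]],
    [-1,[-0.056,0,0],[0,0,0]],
    [-1,[-0.074,0,0],[0,0,0]],
    [-1,[-0.088,0,0],[0,0,0]],
    [-1,[-0.095,0,0],[0,0,0]]
  ]
}}

```text
time: 19.1
tool_pos: [393.8, -154.1, 133.7]
tool_rot: [3.141, 0.0, 0.035]
force: [0.4, 0.6, -1.8]
grip_width: 15.8
```

```bash
python3 - <<'E'
from h import *
s=robot.state(); print(s["tool_pos"],s["tool_rot"],s["force"],s["grip_width"])
p=shot("top","r_top")
cv2.imwrite("pics/r_t.png",cv2.convertScaleAbs(cv2.resize(p["img"][170:250,250:340],None,fx=7,fy=7,interpolation=2),alpha=1.5))
p=shot("side","r_side");cv2.imwrite("pics/r_s.png",cv2.convertScaleAbs(cv2.resize(p["img"][125:240,190:290],None,fx=6,fy=5,interpolation=2),alpha=1.3))
E
```

```text
[ 393.83180369 -154.08658009  133.65626621] [3.14144236e+00 3.52487228e-05 3.45902025e-02] [ 0.44668626  0.62707191 -1.76300231] 15.835908228751022
```

View pics/r_t.png

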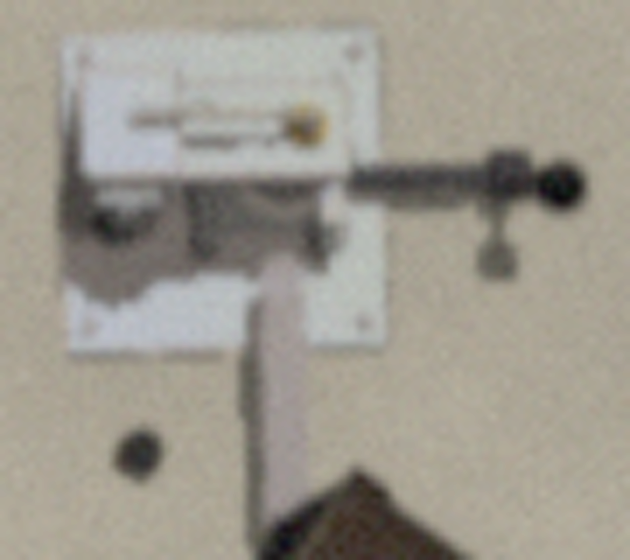

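View pics/r_s.png

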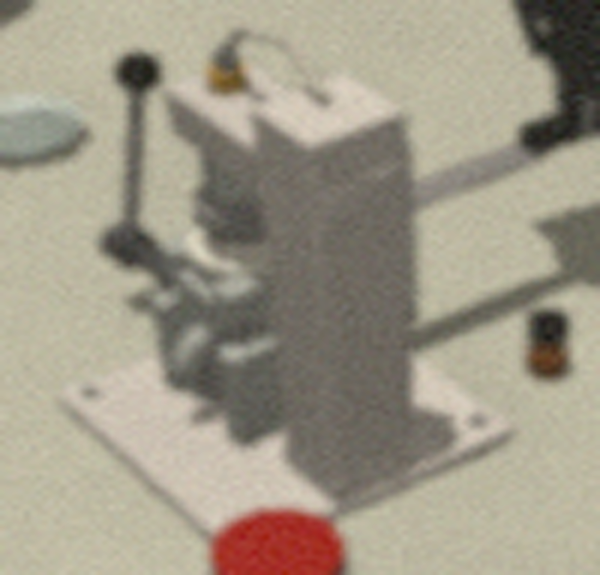

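```bash
python3 - <<'E'
from h import *
for t in [(385,-60,133),(390,30,125),(440,75,90),(440,75,40),(440,75,8)]: row(t,[np.pi,0,0])
E
```

```text
d [-0.006, -0.0943, 0.0006] w [0.0002, 0.0001, 0.0347] t 19.2
d [0.0022, -0.1841, 0.0086] w [0.0002, 0.0001, 0.0347] t 19.2
d [0.0537, -0.2274, 0.0436] w [0.0002, 0.0001, 0.0347] t 19.2
d [0.0537, -0.2274, 0.0936] w [0.0002, 0.0001, 0.0347] t 19.2
d [0.0537, -0.2274, 0.1256] w [0.0002, 0.0001, 0.0347] t 19.2
```

Call:
{"api": "send_rows", "payload": {
  "series": [
    [-1,[-0.003,-0.03,0],[0,0,0.01]],
    [-1,[-0.006,-0.075,0],[0,0,0.02]],
    [-1,[-0.003,-0.12,0],[0,0,0.03]],
    [-1,[0.002,-0.165,0.01],[0,0,0.035]],
    [-1,[0.02,-0.205,0.025],[0,0,0.035]],
    [-1,[0.045,-0.2274,0.05],[0,0,0.035]],
    [-1,[0.054,-0.2274,0.085],[0,0,0.035]],
    [-1,[0.054,-0.2274,0.105],[0,0,0.035]]
  ]
}}

```text
time: 20.2
tool_pos: [441.6, 75.4, 26.6]
tool_rot: [3.139, 0.001, 0.001]
force: [0.0, 0.5, -1.8]
grip_width: 16.2
```

```bash
python3 - <<'E'
from h import *
s=robot.state(); print(s["tool_pos"],s["tool_rot"],s["force"],s["qpos"].round(2))
row((440,75,4.5),[np.pi,0,0])
p=shot("wrist","s_wrist")
E
```

```text
[441.5664535   75.359498    26.57274391] [3.13941431e+00 8.37041773e-04 1.40850050e-03] [ 0.03136158  0.52062768 -1.82429366] [-0.81  0.51  0.67  2.23 -0.58  0.58 -1.27]
d [-0.0015, 0.0003, 0.0221] w [0.0022, 0.0008, 0.0014] t 20.2
```

View pics/s_wrist.png

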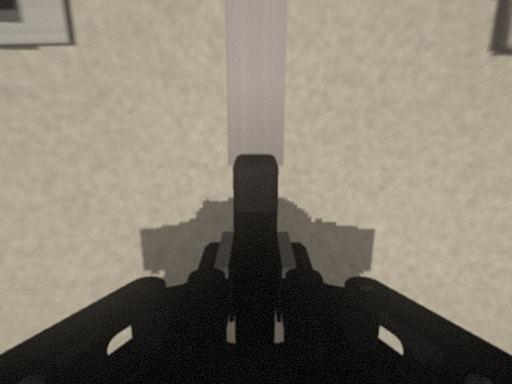

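Call:
{"api": "send_rows", "payload": {
  "series": [
    [-1,[0,0,0.01],[0,0,0]],
    [-1,[0,0,0.018],[0,0,0]],
    [-1,[0,0,0.022],[0,0,0]],
    [-1,[0,0,0.0225],[0,0,0]],
    [-1,[0,0,0.0228],[0,0,0]]
  ]
}}

```text
time: 20.88
tool_pos: [440.9, 74.9, 5.9]
tool_rot: [3.141, -0.0, -0.0]
force: [-0.7, -1.1, -0.2]
grip_width: 15.7
```

Call:
{"api": "send_rows", "payload": {
  "series": [
    [0,[0,0,0],[0,0,0]],
    [0,[0,0,0],[0,0,0]],
    [0,[0,0,0],[0,0,0]],
    [0,[0,0,0],[0,0,0]]
  ]
}}

```text
time: 21.38
tool_pos: [440.8, 74.8, 5.6]
tool_rot: [3.141, 0.0, -0.0]
force: [-0.8, -0.6, 0.6]
grip_width: 42.6
```

```bash
python3 - <<'E'
from h import *
s=robot.state(); print(s["tool_pos"],s["force"],s["grip_width"])
p=shot("wrist","t_wrist")
E
```

```text
[440.76460372  74.82333972   5.59965695] [-0.78188764 -0.6034792   0.56472775] 42.6061571500809
```

View pics/t_wrist.png

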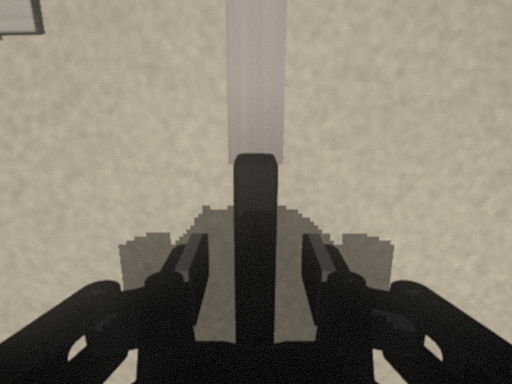

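Call:
{"api": "send_rows", "payload": {
  "series": [
    [0.1,[0,0,-0.015],[0,0,0]],
    [0.1,[0,0,-0.05],[0,0,0]],
    [0.1,[0,0,-0.11],[0,0,0]],
    [0.1,[0,0.01,-0.17],[0,0,0]],
    [0.1,[0,0.05,-0.21],[0,0,0]],
    [0.1,[0,0.1,-0.23],[0,0,-0.01]],
    [0.1,[0,0.155,-0.23],[0,0,-0.02]],
    [0.1,[0,0.21,-0.23],[0,0,-0.035]]
  ]
}}

```text
time: 22.42
tool_pos: [440.8, -136.1, 236.2]
tool_rot: [-3.141, -0.001, 0.037]
force: [1.0, -0.1, 0.8]
grip_width: 47.0
```

```bash
python3 - <<'E'
from h import *
s=robot.state(); print(s["tool_pos"],s["tool_rot"],s["qpos"].round(2),s["grip_width"])
for t in [(450,-287,234),(610,-288.2,234)]: row(t,[np.pi,0,0.035])
p=shot("side","u_side");cv2.imwrite("pics/u_s.png",cv2.resize(p["img"],None,fx=1.5,fy=1.5))
E
```

```text
[ 440.8159704  -136.08614142  236.22847484] [-3.14094049e+00 -1.46167943e-03  3.67676934e-02] [-0.77  0.19  1.12  2.02 -0.19  1.05 -1.1 ] 46.998853505329365
d [0.0036, 0.1512, 0.0021] w [-0.0007, -0.0015, 0.0018] t 22.425
d [0.1635, 0.1582, 0.0024] w [-0.0007, -0.0015, 0.0018] t 22.425
```

View pics/u_s.png

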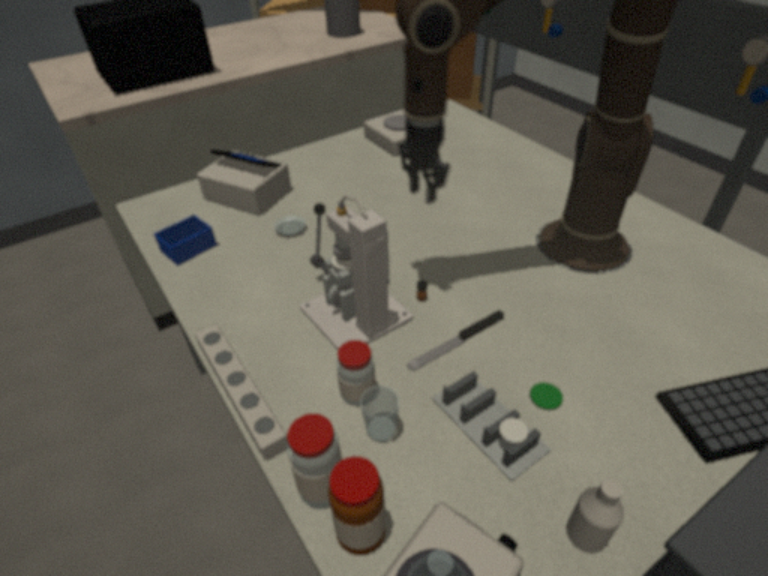

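Call:
{"api": "send_rows", "payload": {
  "series": [
    [0.1,[0,0.03,0],[0,0,0.002]],
    [0.1,[0,0.075,0],[0,0,0.002]],
    [0.1,[0.02,0.12,0],[0,0,0.002]],
    [0.1,[0.05,0.15,0],[0,0,0.002]],
    [0.1,[0.075,0.155,0],[0,0,0.002]],
    [0.1,[0.085,0.155,0],[0,0,0.002]],
    [0.1,[0.085,0.155,0],[0,0,0.002]]
  ]
}}

```text
time: 23.35
tool_pos: [531.0, -286.2, 235.4]
tool_rot: [3.141, 0.001, 0.034]
force: [-1.2, -0.8, -0.1]
grip_width: 47.1
```

```bash
python3 - <<'E'
from h import *
import pickle
p=shot("wrist","v_wrist"); s=robot.state(); print(s["tool_pos"],s["tool_rot"],s["qpos"].round(2),s["grip_width"])
pickle.dump(p,open("v.pkl","wb"))
print(proj(p,[610.1,-288.2,193]))
print([(r["score"],r["box"]) for r in robot.search_frame(p,"lever_knob")[:2]])
row((610,-288.2,234),[np.pi,0,0.035])
E
```

```text
[ 530.44376032 -286.38450535  235.65762364] [3.14111434e+00 1.21817389e-03 3.31013759e-02] [-0.26  0.51  0.98  1.69 -0.46  1.19 -0.7 ] 46.91061807047533
[262.94837703  76.03955048]
[(0.71, [113.6, 32.3, 288.9, 102.7])]
d [0.0796, 0.0044, 0.0018] w [0.0004, 0.0008, -0.0022] t 23.45
```

View pics/v_wrist.png

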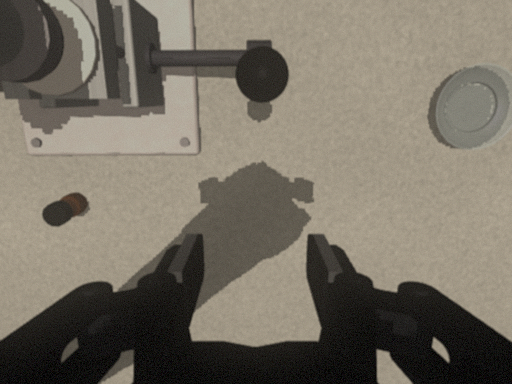

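```bash
python3 - <<'E'
from h import *
import pickle
p=pickle.load(open("v.pkl","rb")); im=cv2.resize(p["img"],None,fx=1,fy=1)
im=cv2.convertScaleAbs(cv2.resize(p["img"][0:130,0:200],None,fx=4,fy=4,interpolation=2),alpha=1.4)
a=np.linspace(0,6.283,60)
for (cx,cy,z,r,col) in [(629.5,-147.4,147,32,(0,0,255)),(629.5,-147.4,140,32,(0,128,255)),(629.5,-147.4,164,26,(255,0,0))]:
    q=np.array([proj(p,[cx+r*np.cos(t),cy+r*np.sin(t),z])*4 for t in a]).astype(np.int32); cv2.polylines(im,[q],True,col,1)
cv2.imwrite("pics/v_c.png",im)
E
```

```text
(no output)
```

View pics/v_c.png

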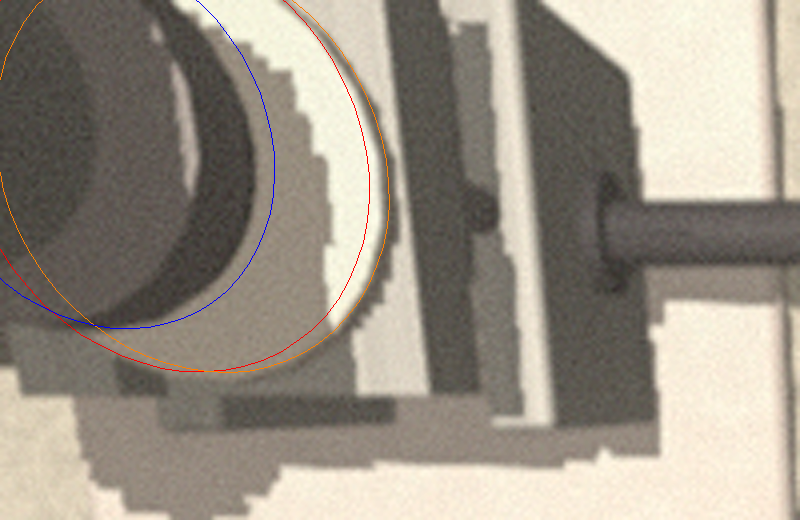

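Call:
{"api": "send_rows", "payload": {
  "series": [
    [0.1,[0.03,0.002,0],[0,0,-0.002]],
    [0.1,[0.065,0.002,0],[0,0,-0.002]],
    [0.1,[0.08,0.002,0.005],[0,0,-0.002]],
    [0.1,[0.0805,0.002,0.025],[0,0,-0.002]],
    [0.1,[0.0805,0.002,0.045],[0,0,-0.002]],
    [0.1,[0.0805,0.002,0.06],[0,0,-0.002]],
    [0.1,[0.0805,0.002,0.061],[0,0,-0.002]]
  ]
}}

```text
time: 24.32
tool_pos: [610.4, -286.0, 173.2]
tool_rot: [-3.141, 0.003, 0.034]
force: [-0.5, -0.1, -0.4]
grip_width: 47.0
```

```bash
python3 - <<'E'
from h import *
p=shot("wrist","w_wrist"); s=robot.state(); print(s["tool_pos"],s["tool_rot"],s["qpos"].round(2),s["force"])
row((610.5,-288.2,174),[np.pi,0,0.035])
E
```

```text
[ 610.96267526 -286.37870644  174.15434853] [3.14112055e+00 1.46531867e-03 3.42197757e-02] [-0.18  0.69  0.89  1.57 -0.57  1.16 -0.71] [ 0.85410012  0.53854651 -0.0396795 ]
d [-0.0005, 0.0018, 0.0002] w [0.0005, 0.0015, -0.0008] t 24.375
```

View pics/w_wrist.png

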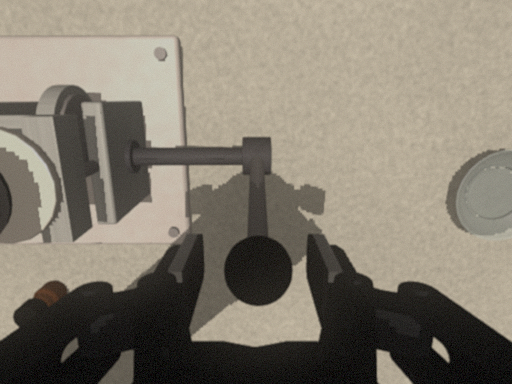

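Call:
{"api": "send_rows", "payload": {
  "series": [
    [0.1,[-0.0005,0.001,0],[0,0,0]],
    [-1,[-0.0005,0.001,0],[0,0,0]],
    [-1,[-0.0005,0.001,0],[0,0,0]],
    [-1,[-0.0005,0.001,0],[0,0,0]],
    [-1,[-0.0005,0.001,0],[0,0,0]]
  ],
  "squeeze": 60
}}

```text
time: 25.0
tool_pos: [611.4, -287.2, 175.9]
tool_rot: [3.141, -0.001, 0.035]
force: [-2.4, 1.6, 5.1]
grip_width: 25.1
```

```bash
python3 - <<'E'
from h import *
s=robot.state(); print(s["tool_pos"],s["tool_rot"],s["qpos"].round(2),s["force"],s["grip_width"])
R=Ro.from_euler("xyz",s["tool_rot"]).as_matrix()
b0=80*np.pi/180
for a in np.linspace(0,1.40,17)[1:]:
    ph=b0-a; print(round(a,2),round((-140*np.cos(ph)+140*np.cos(b0))/1000,4), round(-(140*np.sin(ph)-140*np.sin(b0))/1000,4))
E
```

```text
[ 611.4443266  -287.23120376  175.86914448] [ 3.14110712e+00 -7.95594979e-04  3.50499675e-02] [-0.18  0.69  0.89  1.56 -0.57  1.16 -0.71] [-2.36608349  1.58502847  5.09295368] 25.145291183714203
0.09 -0.012 0.0027
0.18 -0.0236 0.0063
0.26 -0.0349 0.011
0.35 -0.0458 0.0167
0.44 -0.0561 0.0233
0.52 -0.0658 0.0308
0.61 -0.0748 0.039
0.7 -0.0831 0.0481
0.79 -0.0905 0.0578
0.88 -0.0971 0.0682
0.96 -0.1027 0.079
1.05 -0.1074 0.0904
1.14 -0.111 0.102
1.22 -0.1136 0.114
1.31 -0.1152 0.1262
1.4 -0.1157 0.1384
```

Call:
{"api": "send_rows", "payload": {
  "series": [
    [-1,[-0.012,0,0.0027],[0,0,0]],
    [-1,[-0.0236,0,0.0063],[0,0,0]],
    [-1,[-0.0349,0,0.011],[0,0,0]],
    [-1,[-0.0458,0,0.0167],[0,0,0]],
    [-1,[-0.0561,0,0.0233],[0,0,0]],
    [-1,[-0.0658,0,0.0308],[0,0,0]],
    [-1,[-0.0748,0,0.039],[0,0,0]],
    [-1,[-0.0831,0,0.0481],[0,0,0]]
  ]
}}

```text
time: 26.0
tool_pos: [522.6, -290.8, 128.7]
tool_rot: [-3.138, 0.006, 0.032]
force: [-3.3, -0.8, 0.6]
grip_width: 12.8
```

```bash
python3 - <<'E'
from h import *
p=shot("wrist","x_wrist"); s=robot.state(); print(s["tool_pos"],s["tool_rot"],s["qpos"].round(2),s["force"],s["grip_width"])
E
```

```text
[ 523.30389385 -291.04675351  126.91954067] [-3.13994229  0.00422494  0.03118803] [-0.18  0.62  0.89  1.81 -0.57  0.99 -0.6 ] [-0.82848742 -1.2285534  -1.63073691] 4.675651275289008
```

View pics/x_wrist.png

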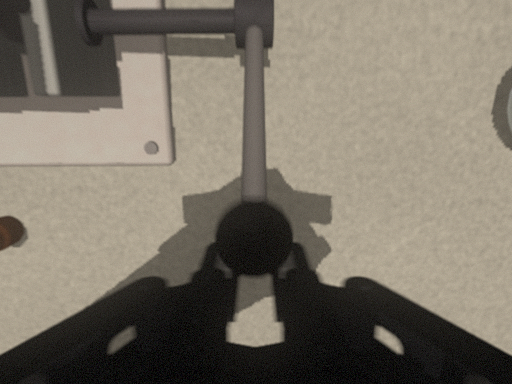

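```bash
python3 - <<'E'
from h import *
p=shot("wrist","y_wrist"); s=robot.state(); print(s["time"],s["tool_pos"],s["force"],s["grip_width"])
R=Ro.from_euler("xyz",s["tool_rot"]).as_matrix()
for t in [(0,0,-19),(0,0,0),(11,0,-19),(0,0,-30)]: print(t,proj(p,s["tool_pos"]+R@np.array(t)))
q=shot("side","y_side");cv2.imwrite("pics/y_s.png",cv2.convertScaleAbs(cv2.resize(q["img"][100:240,160:320],None,fx=4,fy=4,interpolation=2),alpha=1.3))
E
```

```text
26.1 [ 525.71624848 -290.84882882  126.96423841] [ 0.53922949  0.11697416 -0.42163968] 0.124581920559431
(0, 0, -19) [253.49217209 264.13700428]
(0, 0, 0) [253.71713748 244.57223609]
(11, 0, -19) [253.466297   239.22181405]
(0, 0, -30) [253.33204248 278.06314053]
```

View pics/y_s.png

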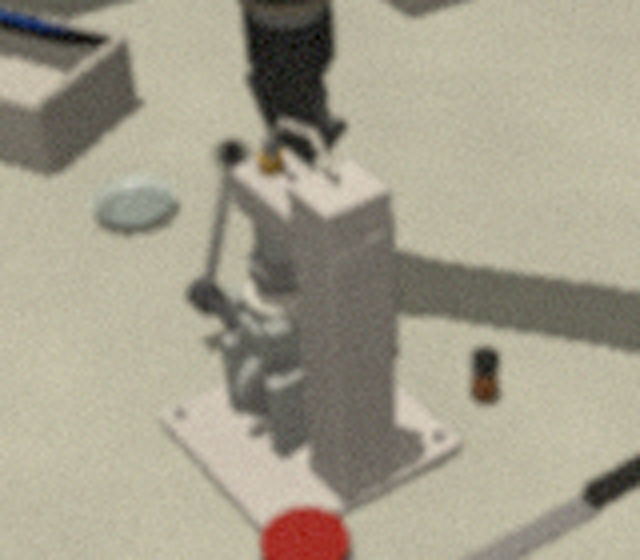

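View pics/y_wrist.png

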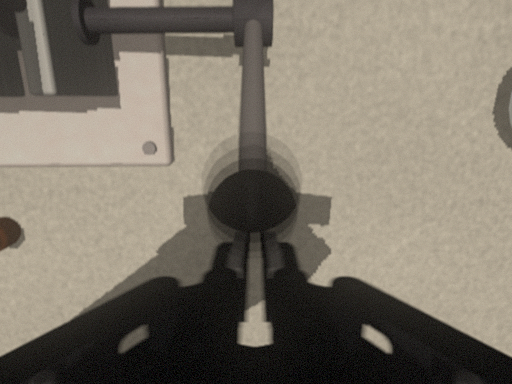

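Call:
{"api": "send_rows", "payload": {
  "series": [
    [-1,[0,0,-0.02],[0,0,0]],
    [0.1,[0,0,-0.06],[0,0,0]],
    [0.1,[0,-0.001,-0.1],[0,0,0]],
    [0.1,[0.004,-0.002,-0.109],[0,0,0]],
    [0.1,[0.004,-0.002,-0.109],[0,0,0]]
  ]
}}

```text
time: 26.78
tool_pos: [533.1, -287.8, 236.7]
tool_rot: [3.14, -0.002, 0.036]
force: [0.3, -0.0, 0.1]
grip_width: 47.1
```

```bash
python3 - <<'E'
from h import *
import pickle
p=shot("wrist","z_wrist"); s=robot.state(); print(s["time"],s["tool_pos"],s["tool_rot"],s["force"],s["grip_width"])
pickle.dump(p,open("z.pkl","wb"))
im=cv2.convertScaleAbs(cv2.resize(p["img"][0:170,0:300],None,fx=2.6,fy=2.6,interpolation=2),alpha=1.4)
a=np.linspace(0,6.283,60)
for (cx,cy,z,r,col) in [(629.5,-147.4,147,32,(0,0,255)),(629.5,-147.4,140,32,(0,128,255)),(611,-288,193,14,(0,255,0))]:
    q=np.array([proj(p,[cx+r*np.cos(t),cy+r*np.sin(t),z])*2.6 for t in a]).astype(np.int32); cv2.polylines(im,[q],True,col,1)
cv2.imwrite("pics/z_c.png",im)
row((611,-288.5,226),[np.pi,0,0.035])
E
```

```text
26.825 [ 532.39318851 -287.58161123  235.63879102] [3.14088099e+00 2.45544599e-04 3.58185347e-02] [ 0.85265025 -0.44112938 -0.83330303] 46.85809127943756
d [0.0785, 0.0037, 0.0096] w [0.0007, 0.0002, 0.0008] t 26.825
```

View pics/z_c.png

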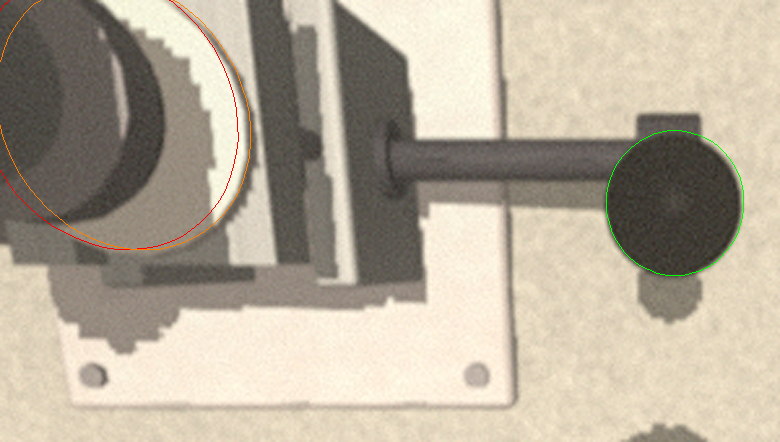

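Call:
{"api": "send_rows", "payload": {
  "series": [
    [0.1,[0.03,0.003,0],[0,0,0]],
    [0.1,[0.065,0.0035,0],[0,0,0]],
    [0.1,[0.0785,0.0035,0.01],[0,0,0]],
    [0.1,[0.0785,0.0035,0.035],[0,0,0]],
    [0.1,[0.0785,0.0035,0.06],[0,0,0]],
    [0.1,[0.0785,0.0035,0.0676],[0,0,0]],
    [0.1,[0.0785,0.0035,0.0676],[0,0,0]]
  ]
}}

```text
time: 27.7
tool_pos: [609.9, -289.0, 167.5]
tool_rot: [3.141, 0.002, 0.034]
force: [-0.1, -0.8, 0.2]
grip_width: 47.6
```

```bash
python3 - <<'E'
from h import *
p=shot("wrist","aa_wrist"); s=robot.state(); print(s["tool_pos"],s["tool_rot"],s["qpos"].round(2),s["force"])
row((611,-288.2,168),[np.pi,0,0.035])
E
```

```text
[ 610.35671351 -289.24839091  168.38056103] [3.14041929e+00 5.29228287e-04 3.43092257e-02] [-0.18  0.7   0.89  1.57 -0.58  1.15 -0.7 ] [ 0.42290718  0.03900032 -0.17099053]
d [0.0007, -0.001, 0.0004] w [0.0012, 0.0005, -0.0007] t 27.75
```

View pics/aa_wrist.png

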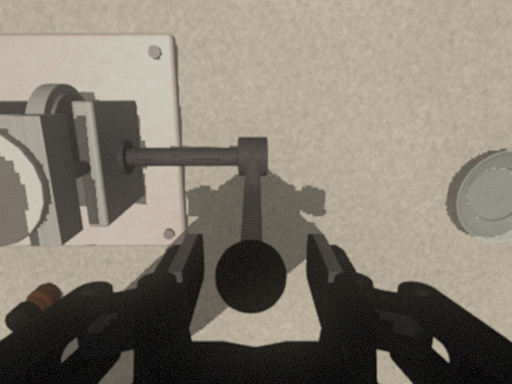

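Close with 110 N, then check before pulling.

Call:
{"api": "send_rows", "payload": {
  "series": [
    [0.1,[0.0007,-0.001,0],[0,0,0]],
    [-1,[0.0007,-0.001,0],[0,0,0]],
    [-1,[0.0007,-0.001,0],[0,0,0]],
    [-1,[0.0007,-0.001,0],[0,0,0]],
    [-1,[0.0007,-0.001,0],[0,0,0]]
  ],
  "squeeze": 110
}}

```text
time: 28.38
tool_pos: [611.7, -287.3, 169.3]
tool_rot: [-3.141, -0.001, 0.035]
force: [-1.0, 3.1, 5.8]
grip_width: 24.2
```

```bash
python3 - <<'E'
from h import *
p=shot("wrist","ab_wrist"); s=robot.state(); print(s["tool_pos"],s["tool_rot"],s["force"],s["grip_width"])
E
```

```text
[ 611.69144974 -287.25031159  169.3008477 ] [-3.14138867e+00 -9.27304961e-04  3.54580158e-02] [-1.95632588  3.21837317  6.94751807] 24.263415933295686
```

View pics/ab_wrist.png

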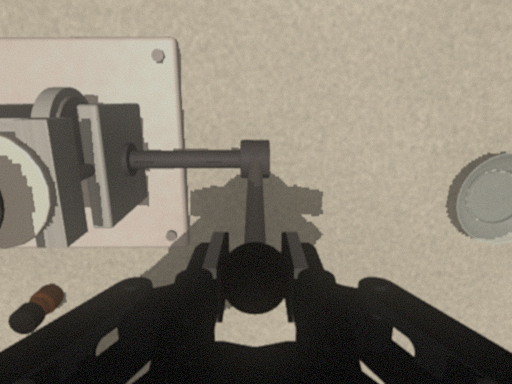

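Call:
{"api": "send_rows", "payload": {
  "series": [
    [-1,[-0.012,0,0.0027],[0,0,0]],
    [-1,[-0.0236,0,0.0063],[0,0,0]],
    [-1,[-0.0349,0,0.011],[0,0,0]],
    [-1,[-0.0349,0,0.011],[0,0,0]]
  ]
}}

```text
time: 28.92
tool_pos: [578.0, -288.6, 158.6]
tool_rot: [3.141, -0.004, 0.036]
force: [2.0, 2.5, 7.7]
grip_width: 24.0
```

```bash
python3 - <<'E'
from h import *
p=shot("wrist","ac_wrist"); s=robot.state(); print(s["tool_pos"],s["tool_rot"],s["force"],s["torque"],s["grip_width"])
E
```

```text
[ 578.3793578  -288.57188157  158.76026073] [ 3.14067273 -0.00378519  0.03627265] [1.91937032 3.44910855 8.239609  ] [ 0.53689948 -0.98394675  0.18900737] 24.29399332580757
```

View pics/ac_wrist.png

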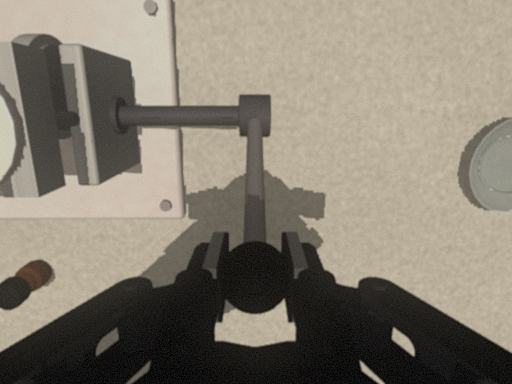

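Call:
{"api": "send_rows", "payload": {
  "series": [
    [-1,[-0.0109,0,0.0057],[0,0,0]],
    [-1,[-0.0212,0,0.0123],[0,0,0]],
    [-1,[-0.0309,0,0.0198],[0,0,0]],
    [-1,[-0.0309,0,0.0198],[0,0,0]]
  ]
}}

```text
time: 29.48
tool_pos: [543.5, -289.9, 137.8]
tool_rot: [-3.14, 0.003, 0.033]
force: [-12.4, 3.8, 21.8]
grip_width: 24.4
```

```bash
python3 - <<'E'
from h import *
p=shot("wrist","ad_wrist"); s=robot.state(); print(s["tool_pos"],s["tool_rot"],s["force"],s["torque"],s["grip_width"])
E
```

```text
[ 543.71239697 -289.85808937  138.01263183] [-3.13986591e+00  2.49498365e-03  3.27139884e-02] [-9.62841082  2.69825531 18.67896177] [ 0.11132747  1.94016347 -1.06456618] 24.115274772484696
```

View pics/ad_wrist.png

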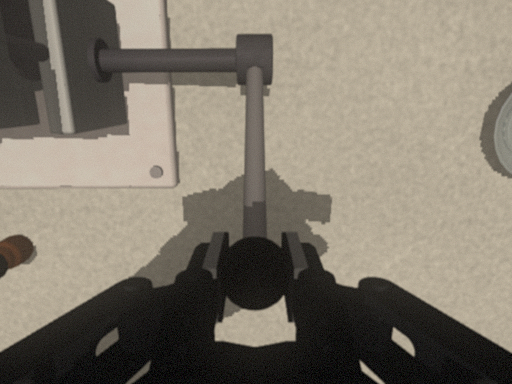

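Call:
{"api": "send_rows", "payload": {
  "series": [
    [-1,[-0.0112,0,0.0068],[0,0,0]],
    [-1,[-0.0196,0,0.0159],[0,0,0]],
    [-1,[-0.0271,0,0.0258],[0,0,0]],
    [-1,[-0.0271,0,0.0258],[0,0,0]]
  ]
}}

```text
time: 30.02
tool_pos: [517.5, -291.3, 111.2]
tool_rot: [3.141, 0.001, 0.034]
force: [0.5, -0.2, 0.3]
grip_width: -0.0
```

```bash
python3 - <<'E'
from h import *
p=shot("wrist","ae_wrist"); s=robot.state(); print(s["tool_pos"],s["tool_rot"],s["force"],s["torque"],s["grip_width"])
E
```

```text
[ 518.52394206 -291.29006306  111.55401741] [3.14060485e+00 4.35362641e-04 3.44787030e-02] [-0.49224696 -0.60103746 -0.06660196] [-0.00080896 -0.03385014 -0.01517469] 0.012893404889011067
```

View pics/ae_wrist.png

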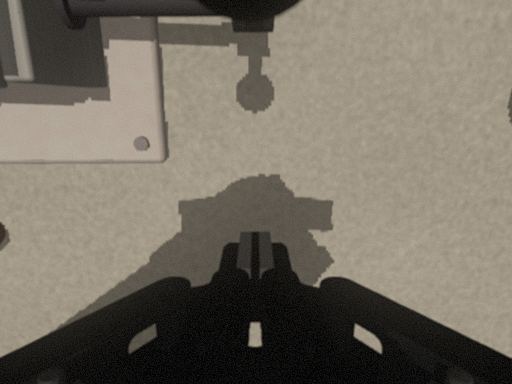

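```bash
python3 - <<'E'
from h import *
import pickle
p=robot.read_camera("wrist"); s=robot.state()
Rt=Ro.from_euler("xyz",s["tool_rot"]).as_matrix()
Rc=Rt.T@np.array(p["R"]).T; ct=Rt.T@(-np.array(p["R"]).T@np.array(p["t"])-s["tool_pos"])
print(ct)
def cam(tp,rpy):
    R=Ro.from_euler("xyz",rpy).as_matrix(); Rw=(R@Rc).T; c=np.array(tp)+R@ct
    return dict(mtx=p["mtx"],R=Rw,t=-Rw@c)
for nm,tp,rpy,hub,ball in [("ab",[611.69,-287.25,169.30],[-3.1414,-.0009,.0355],(255,159),(255,277)),
 ("ac",[578.38,-288.57,158.76],[3.1407,-.0038,.0363],(255,115),(255,276)),
 ("ad",[543.71,-289.86,138.01],[-3.1399,.0025,.0327],(254,59),(254,272)),
 ("v",[530.44,-286.38,235.66],[3.1411,.0012,.0331],None,(262,74))]:
    c=cam(tp,rpy); 
    if hub: print(nm,"hub z60",ray(c,*hub,60).round(1),"z55",ray(c,*hub,55).round(1))
    for z in (193,tp[2]+24): print("   ball",ray(c,*ball,z).round(1))
E
```

```text
[  66.67138102    0.45320068 -142.57666952]
ab hub z60 [ 634.7 -286.9   60. ] z55 [ 633.9 -286.9   55. ]
   ball [ 610.4 -287.8  193. ]
   ball [ 610.6 -287.8  193.3]
ac hub z60 [ 634.8 -287.1   60. ] z55 [ 634.6 -287.1   55. ]
   ball [ 583.4 -288.9  193. ]
   ball [ 577.6 -289.1  182.8]
ad hub z60 [ 634.1 -286.6   60. ] z55 [ 634.7 -286.5   55. ]
   ball [ 562.1 -289.5  193. ]
   ball [ 544.9 -290.   162. ]
   ball [ 610.  -287.9  193. ]
   ball [ 605.4 -286.7  259.7]
```

Call:
{"api": "send_rows", "payload": {
  "series": [
    [-1,[0,0,-0.03],[0,0,0]],
    [0.1,[0,0,-0.08],[0,0,0]],
    [0.1,[0.005,-0.002,-0.12],[0,0,0]],
    [0.1,[0.012,-0.003,-0.124],[0,0,0]],
    [0.1,[0.012,-0.003,-0.124],[0,0,0]]
  ]
}}

```text
time: 30.75
tool_pos: [531.4, -287.0, 235.2]
tool_rot: [3.141, 0.0, 0.037]
force: [-0.3, -0.0, -0.5]
grip_width: 46.8
```

```bash
python3 - <<'E'
from h import *
p=shot("wrist","af_wrist"); s=robot.state(); print(s["time"],s["tool_pos"],s["tool_rot"],s["force"],s["grip_width"])
im=cv2.convertScaleAbs(cv2.resize(p["img"][0:170,0:300],None,fx=2.6,fy=2.6,interpolation=2),alpha=1.4)
a=np.linspace(0,6.283,60)
for (cx,cy,z,r,col) in [(629.5,-147.4,147,32,(0,0,255)),(629.5,-147.4,140,32,(0,128,255)),(610.6,-288,193,14,(0,255,0))]:
    q=np.array([proj(p,[cx+r*np.cos(t),cy+r*np.sin(t),z])*2.6 for t in a]).astype(np.int32); cv2.polylines(im,[q],True,col,1)
cv2.imwrite("pics/af_c.png",im)
row((611,-288.2,168),[np.pi,0,0.035])
E
```

```text
30.8 [ 530.48679402 -287.00002352  234.53658191] [3.14107586e+00 1.59627512e-03 3.59128317e-02] [-0.83985888 -0.54517669  0.28876315] 46.90020460731129
d [0.0805, 0.0041, 0.0664] w [0.0005, 0.0016, 0.0009] t 30.8
```

View pics/af_c.png

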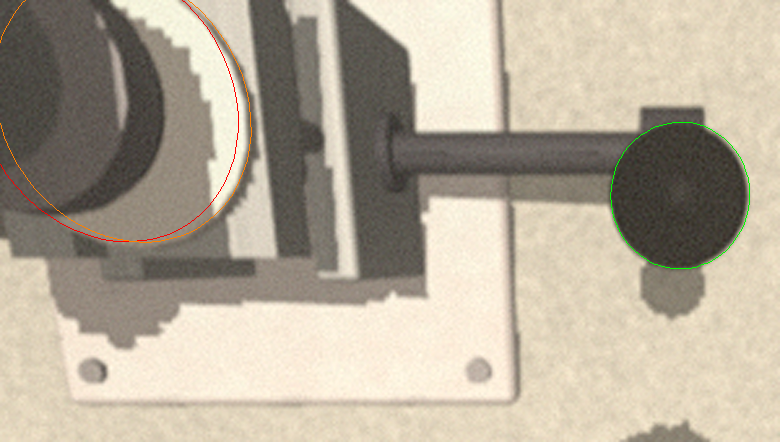

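Call:
{"api": "send_rows", "payload": {
  "series": [
    [0.1,[0.03,0.003,0],[0,0,0]],
    [0.1,[0.065,0.0035,0],[0,0,0]],
    [0.1,[0.08,0.0035,0.01],[0,0,0]],
    [0.1,[0.0801,0.0035,0.035],[0,0,0]],
    [0.1,[0.0801,0.0035,0.057],[0,0,0]],
    [0.1,[0.0801,0.0035,0.0636],[0,0,0]],
    [0.1,[0.0801,0.0035,0.0636],[0,0,0]],
    [0.1,[0.0801,0.0035,0.0636],[0,0,0]]
  ]
}}

```text
time: 31.8
tool_pos: [610.7, -288.8, 172.9]
tool_rot: [3.14, -0.001, 0.035]
force: [0.3, -0.1, -0.5]
grip_width: 46.8
```

```bash
cat > arc.py <<'E'
from h import *
import json,sys
# world cmd tracking (TCP x along tester axis; treat tool x ~ world x)
def st(cmd=None):
    s=robot.state(); print("t",s["time"],"meas",s["tool_pos"].round(2),"rot",s["tool_rot"].round(4),"F",s["force"].round(1),"T",s["torque"].round(2),"w",round(s["grip_width"],2)); return s
def plan(cmd,off,angs,P=(634.5,55.0),r=140.0):
    # cmd (x,z): commanded; off: ball-TCP offset (x,z) ; from measured
    s=st(); m=s["tool_pos"]; b=np.array([m[0]+off[0],m[2]+off[1]])-P
    phi=np.arctan2(b[1],-b[0]); print("phi deg",np.degrees(phi),"lever",1.396-phi,"r",np.hypot(*b))
    R=np.hypot(*b)
    for a in angs:
        f=phi-a; t=np.array([P[0]-R*np.cos(f)-off[0],P[1]+R*np.sin(f)-off[1]])
        print([round((t[0]-cmd[0])/1000,4),0,round(-(t[1]-cmd[1])/1000,4)], "-> cmd",t.round(2))
E
python3 -c "
from arc import *
st(); row((610.8,-288,171),[np.pi,0,0.035])"
```

```text
t 31.8 meas [ 610.71 -288.82  172.87] rot [ 3.1401e+00 -8.0000e-04  3.4600e-02] F [ 0.3 -0.1 -0.5] T [ 0.01 -0.02 -0.01] w 46.82
d [0.0001, -0.0008, 0.0019] w [0.0015, -0.0008, -0.0004] t 31.8
```

Call:
{"api": "send_rows", "payload": {
  "series": [
    [0.1,[0,-0.0006,0.001],[0,0,0]],
    [-1,[0,-0.0006,0.001],[0,0,0]],
    [-1,[0,-0.0006,0.001],[0,0,0]],
    [-1,[0,-0.0006,0.001],[0,0,0]],
    [-1,[0,-0.0006,0.001],[0,0,0]]
  ],
  "squeeze": 120
}}

```text
time: 32.42
tool_pos: [610.7, -287.3, 171.8]
tool_rot: [-3.141, -0.001, 0.035]
force: [-1.2, 2.2, 5.3]
grip_width: 23.9
```

```bash
python3 -c "
from arc import *
s=st(); off=(610.6-s['tool_pos'][0],193-s['tool_pos'][2]); print(off)
plan((s['tool_pos'][0],s['tool_pos'][2]),off,[.06,.12,.18,.24])"
```

```text
t 32.425 meas [ 610.73 -287.28  171.84] rot [-3.1415e+00 -5.0000e-04  3.5300e-02] F [-1.2  2.2  5.3] T [0.64 0.35 0.01] w 23.91
(np.float64(-0.13417661148787374), np.float64(21.16470941677784))
t 32.425 meas [ 610.73 -287.28  171.84] rot [-3.1415e+00 -5.0000e-04  3.5300e-02] F [-1.2  2.2  5.3] T [0.64 0.35 0.01] w 23.91
phi deg 80.17449776426311 lever -0.003308962119223935 r 140.05431089402424
[np.float64(-0.0082), 0, np.float64(0.0017)] -> cmd [602.5  170.15]
[np.float64(-0.0163), 0, np.float64(0.0039)] -> cmd [594.39 167.98]
[np.float64(-0.0243), 0, np.float64(0.0065)] -> cmd [586.41 165.33]
[np.float64(-0.0321), 0, np.float64(0.0096)] -> cmd [578.62 162.2 ]
```

Call:
{"api": "send_rows", "payload": {
  "series": [
    [-1,[-0.0082,0,0.0013],[0,0,0]],
    [-1,[-0.0163,0,0.0035],[0,0,0]],
    [-1,[-0.0243,0,0.0061],[0,0,0]],
    [-1,[-0.0321,0,0.0092],[0,0,0]],
    [-1,[-0.0321,0,0.0092],[0,0,0]]
  ]
}}

```text
time: 33.05
tool_pos: [578.7, -288.5, 162.2]
tool_rot: [3.14, -0.001, 0.038]
force: [1.5, 3.0, 6.0]
grip_width: 23.3
```

```bash
python3 -c "
from arc import *
plan((578.6,162.6),(-.13,21.16),[.06,.12,.18,.24])"
```

```text
t 33.05 meas [ 578.75 -288.54  162.21] rot [ 3.1405e+00 -7.0000e-04  3.7700e-02] F [1.5 3.  6. ] T [ 0.14 -0.77  1.49] w 23.34
phi deg 66.47447937366326 lever 0.23580146638051813 r 140.0026702363562
[np.float64(-0.0074), 0, np.float64(0.004)] -> cmd [571.15 158.62]
[np.float64(-0.0148), 0, np.float64(0.008)] -> cmd [563.78 154.59]
[np.float64(-0.0219), 0, np.float64(0.0125)] -> cmd [556.67 150.13]
[np.float64(-0.0288), 0, np.float64(0.0174)] -> cmd [549.84 145.24]
```

Call:
{"api": "send_rows", "payload": {
  "series": [
    [-1,[-0.0074,0,0.0036],[0,0,0]],
    [-1,[-0.0148,0,0.0076],[0,0,0]],
    [-1,[-0.0148,0,0.0076],[0,0,0]]
  ]
}}

```text
time: 33.42
tool_pos: [562.1, -289.7, 153.4]
tool_rot: [3.141, 0.002, 0.033]
force: [0.2, 0.0, -0.2]
grip_width: 0.3
```

```bash
python3 -c "
from arc import *
plan((563.8,155.0),(-.13,21.16),[.06,.12,.18,.24])"
```

```text
t 33.425 meas [ 562.09 -289.7   153.4 ] rot [3.1414e+00 2.5000e-03 3.2800e-02] F [ 0.2  0.  -0.2] T [-0.04 -0.07 -0.03] w 0.26
phi deg 58.753563220567194 lever 0.370556874522459 r 139.84410377740753
[np.float64(-0.0087), 0, np.float64(0.0062)] -> cmd [555.05 148.83]
[np.float64(-0.0155), 0, np.float64(0.0111)] -> cmd [548.3  143.86]
[np.float64(-0.0219), 0, np.float64(0.0165)] -> cmd [541.86 138.48]
[np.float64(-0.0281), 0, np.float64(0.0223)] -> cmd [535.75 132.73]
```

Call:
{"api": "send_rows", "payload": {
  "series": [
    [-1,[-0.02,0,-0.01],[0,0,0]],
    [0.1,[-0.03,0,-0.05],[0,0,0]],
    [0.1,[-0.03,-0.001,-0.08],[0,0,0]],
    [0.1,[-0.01,-0.002,-0.082],[0,0,0]],
    [0.1,[0.03,-0.002,-0.08],[0,0,0]],
    [0.1,[0.049,-0.0015,-0.06],[0,0,0]],
    [0.1,[0.049,-0.0015,-0.03],[0,0,0]],
    [0.1,[0.049,-0.0015,-0.003],[0,0,0]]
  ]
}}

```text
time: 34.42
tool_pos: [611.4, -286.7, 156.5]
tool_rot: [3.14, 0.001, 0.034]
force: [-0.3, -0.6, -0.5]
grip_width: 47.1
```

Call:
{"api": "send_rows", "payload": {
  "series": [
    [0.1,[0,0,0.011],[0,0,0]],
    [0.1,[0,0,0.013],[0,0,0]],
    [0.1,[0,0,0.013],[0,0,0]]
  ]
}}

```text
time: 34.8
tool_pos: [612.7, -286.7, 145.2]
tool_rot: [3.14, -0.001, 0.035]
force: [0.3, 1.0, 0.1]
grip_width: 46.9
```

```bash
python3 -c "
from arc import *
st(); row((610.6,-288,163),[np.pi,0,0.035])
p=shot('wrist','ag_wrist')"
```

```text
t 34.8 meas [ 612.69 -286.71  145.25] rot [ 3.1401e+00 -7.0000e-04  3.4600e-02] F [0.3 1.  0.1] T [-0.02  0.02 -0.07] w 46.95
d [-0.0021, 0.0012, -0.0178] w [0.0015, -0.0007, -0.0004] t 34.8
```

View pics/ag_wrist.png

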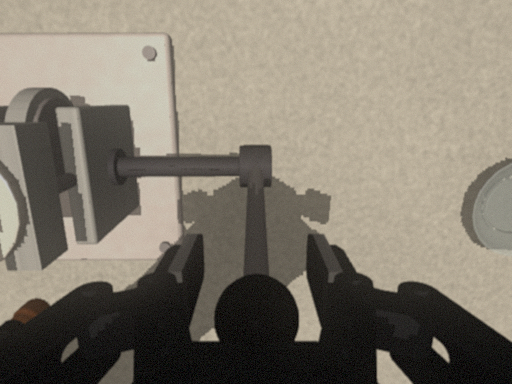

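Call:
{"api": "send_rows", "payload": {
  "series": [
    [0.1,[-0.002,0.001,-0.01],[0,0,0]],
    [0.1,[-0.002,0.001,-0.0178],[0,0,0]],
    [0.1,[-0.002,0.001,-0.0178],[0,0,0]],
    [-1,[-0.002,0.001,-0.0178],[0,0,0]],
    [-1,[-0.002,0.001,-0.0178],[0,0,0]],
    [-1,[-0.002,0.001,-0.0178],[0,0,0]],
    [-1,[-0.002,0.001,-0.0178],[0,0,0]]
  ]
}}

```text
time: 35.72
tool_pos: [610.6, -287.3, 162.2]
tool_rot: [3.141, 0.0, 0.035]
force: [-0.8, 0.5, 5.9]
grip_width: 24.4
```

```bash
python3 -c "
from arc import *
s=st(); off=(610.6-s['tool_pos'][0],193-s['tool_pos'][2]); print(off)
p=shot('wrist','ah_wrist')
plan((s['tool_pos'][0],s['tool_pos'][2]),off,[.06,.12,.18,.24])"
```

```text
t 35.725 meas [ 610.63 -287.26  162.24] rot [3.1408e+00 1.0000e-04 3.5000e-02] F [-0.8  0.5  5.9] T [0.23 0.23 0.01] w 24.36
(np.float64(-0.031555282842532506), np.float64(30.763049435609275))
t 35.775 meas [ 610.59 -287.3   162.22] rot [3.1408e+00 2.0000e-04 3.4900e-02] F [-1.5  1.5  4.9] T [ 0.18  0.31 -0.01] w 24.28
phi deg 80.15693647221876 lever -0.0030024597521456364 r 140.04956055266473
[np.float64(-0.0083), 0, np.float64(0.0017)] -> cmd [602.36 160.54]
[np.float64(-0.0164), 0, np.float64(0.0039)] -> cmd [594.24 158.37]
[np.float64(-0.0244), 0, np.float64(0.0065)] -> cmd [586.27 155.71]
[np.float64(-0.0322), 0, np.float64(0.0097)] -> cmd [578.48 152.58]
```

View pics/ah_wrist.png

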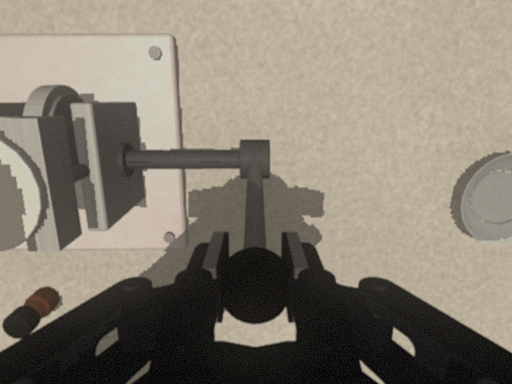

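Call:
{"api": "send_rows", "payload": {
  "series": [
    [-1,[-0.0083,0,0.0014],[0,0,0]],
    [-1,[-0.0164,0,0.0036],[0,0,0]],
    [-1,[-0.0244,0,0.0062],[0,0,0]],
    [-1,[-0.0322,0,0.0093],[0,0,0]],
    [-1,[-0.0322,0,0.0093],[0,0,0]]
  ]
}}

```text
time: 36.4
tool_pos: [578.4, -288.5, 152.5]
tool_rot: [3.141, -0.001, 0.034]
force: [6.2, -1.3, -0.4]
grip_width: 24.0
```

```bash
python3 -c "
from arc import *
plan((578.4,152.9),(-.03,30.76),[.06,.12,.18,.24])"
```

```text
t 36.4 meas [ 578.41 -288.48  152.47] rot [ 3.1406e+00 -1.0000e-03  3.3600e-02] F [ 6.2 -1.3 -0.4] T [-0.15 -1.49 -0.53] w 23.97
phi deg 66.36313470701802 lever 0.2377447974180129 r 139.97066579156666
[np.float64(-0.0076), 0, np.float64(0.004)] -> cmd [570.82 148.87]
[np.float64(-0.0149), 0, np.float64(0.0081)] -> cmd [563.46 144.83]
[np.float64(-0.022), 0, np.float64(0.0126)] -> cmd [556.36 140.35]
[np.float64(-0.0289), 0, np.float64(0.0174)] -> cmd [549.54 135.45]
```

Call:
{"api": "send_rows", "payload": {
  "series": [
    [-1,[-0.0076,0,0.0038],[0,0,0]],
    [-1,[-0.0149,0,0.0079],[0,0,0]]
  ]
}}

```text
time: 36.65
tool_pos: [564.9, -289.0, 144.8]
tool_rot: [3.139, -0.002, 0.037]
force: [12.0, -2.5, -5.7]
grip_width: 24.1
```

```bash
python3 -c "
from arc import *
plan((563.5,145.0),(-.03,30.76),[.06,.12,.18,.24])"
```

```text
t 36.65 meas [ 564.91 -288.99  144.79] rot [ 3.1393e+00 -2.4000e-03  3.6700e-02] F [12.  -2.5 -5.7] T [-0.29 -2.75 -0.41] w 24.12
phi deg 59.990804775420514 lever 0.3489629357477746 r 139.20655208381874
[np.float64(-0.0057), 0, np.float64(0.0046)] -> cmd [557.8  140.39]
[np.float64(-0.0125), 0, np.float64(0.0094)] -> cmd [550.98 135.58]
[np.float64(-0.019), 0, np.float64(0.0146)] -> cmd [544.45 130.37]
[np.float64(-0.0253), 0, np.float64(0.0202)] -> cmd [538.25 124.78]
```

Call:
{"api": "send_rows", "payload": {
  "series": [
    [-1,[-0.0057,0,0.0046],[0,0,0]],
    [-1,[-0.0125,0,0.0094],[0,0,0]]
  ]
}}

```text
time: 36.9
tool_pos: [552.1, -289.4, 135.7]
tool_rot: [3.14, -0.002, 0.036]
force: [6.8, -2.2, -0.1]
grip_width: 24.1
```

```bash
python3 -c "
from arc import *
plan((551.0,135.6),(-.03,30.76),[.06,.12,.18,.24])"
```

```text
t 36.9 meas [ 552.15 -289.43  135.67] rot [ 3.1398e+00 -2.1000e-03  3.6000e-02] F [ 6.8 -2.2 -0.1] T [ 0.11 -1.95  0.24] w 24.11
phi deg 53.524256785064544 lever 0.46182548941770873 r 138.57961921477607
[np.float64(-0.0054), 0, np.float64(0.0051)] -> cmd [545.61 130.53]
[np.float64(-0.0116), 0, np.float64(0.0106)] -> cmd [539.4  125.01]
[np.float64(-0.0175), 0, np.float64(0.0165)] -> cmd [533.53 119.12]
[np.float64(-0.023), 0, np.float64(0.0227)] -> cmd [528.02 112.9 ]
```

Call:
{"api": "send_rows", "payload": {
  "series": [
    [-1,[-0.0054,0,0.0051],[0,0,0]],
    [-1,[-0.0116,0,0.0106],[0,0,0]],
    [-1,[-0.0128,0,0.0116],[0,0,0]]
  ]
}}

```text
time: 37.28
tool_pos: [540.4, -290.0, 123.6]
tool_rot: [3.138, -0.003, 0.039]
force: [11.3, -1.8, -4.2]
grip_width: 24.0
```

```bash
python3 -c "
from arc import *
plan((538.2,124.0),(-.03,30.76),[.06,.12,.18,.24])"
```

```text
t 37.275 meas [ 540.44 -289.96  123.58] rot [ 3.1378e+00 -2.9000e-03  3.9000e-02] F [11.3 -1.8 -4.2] T [-1.25 -2.42  1.24] w 24.0
phi deg 46.55500272137267 lever 0.5834619192371265 r 136.82202910897018
[np.float64(-0.0035), 0, np.float64(0.0062)] -> cmd [534.66 117.76]
[np.float64(-0.009), 0, np.float64(0.0124)] -> cmd [529.23 111.6 ]
[np.float64(-0.014), 0, np.float64(0.0189)] -> cmd [524.18 105.13]
[np.float64(-0.0187), 0, np.float64(0.0256)] -> cmd [519.53  98.37]
```

```bash
python3 -c "
from arc import *
p=shot('wrist','ai_wrist')
q=shot('side','ai_side');cv2.imwrite('pics/ai_s.png',cv2.convertScaleAbs(cv2.resize(q['img'][100:240,160:320],None,fx=4,fy=4,interpolation=2),alpha=1.3))
"
```

```text
(no output)
```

View pics/ai_wrist.png

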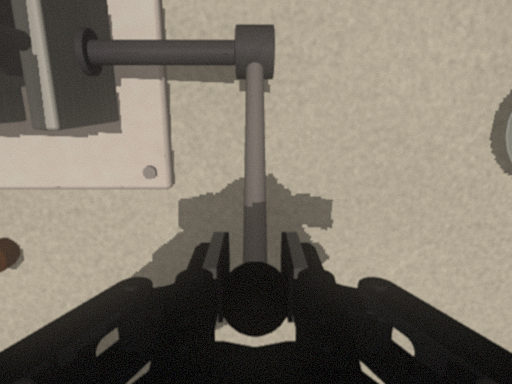

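View pics/ai_s.png

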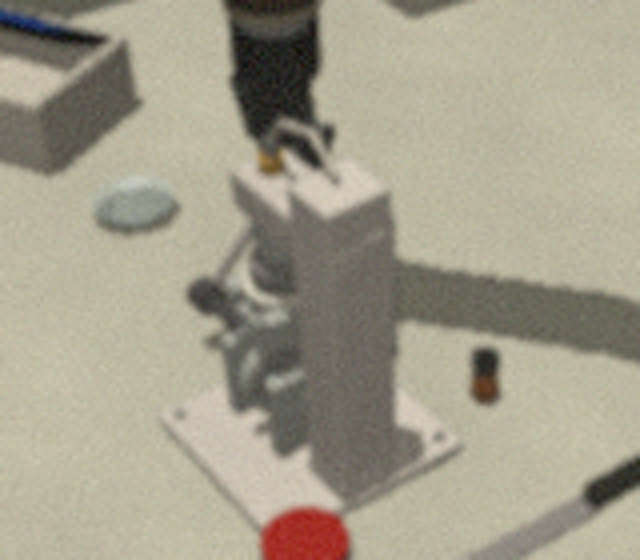

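```bash
cat >> arc.py <<'E'
def ballon(p,u,v,P=(634.5,55.0),r=140.0):
    from scipy.optimize import brentq
    f=lambda z:(lambda X:np.hypot(X[0]-P[0],X[2]-P[1])-r)(ray(p,u,v,z))
    zs=np.linspace(50,200,151); vals=[f(z) for z in zs]
    return [ray(p,u,v,brentq(f,a,b)) for a,b,x,y in zip(zs,zs[1:],vals,vals[1:]) if x*y<0]
E
python3 -c "
from arc import *
p=robot.read_camera('wrist'); s=st()
for X in ballon(p,255,299): print(X.round(1),(X-s['tool_pos']).round(1), np.degrees(np.arctan2(X[2]-55,634.5-X[0])))
"
```

```text
t 37.425 meas [ 540.58 -289.96  123.69] rot [ 3.1376e+00 -2.5000e-03  3.9600e-02] F [10.6 -2.9 -4.3] T [-1.31 -2.3   1.29] w 23.87
[ 506.4 -291.9  111.5] [-34.2  -1.9 -12.2] 23.794895870507382
[ 530.9 -290.7  149.2] [-9.7 -0.8 25.5] 42.26947849103238
```

```bash
python3 -c "
from arc import *
q=robot.read_camera('side')
c=q['img'][140:190,195:245]; cv2.imwrite('pics/aj.png',cv2.convertScaleAbs(cv2.resize(c,None,fx=12,fy=12,interpolation=2),alpha=1.4))
for ph in (40,43,46,49,52):
    a=np.radians(ph)
    print(ph,[((proj(q,[634.5-r*np.cos(a),-287-.0*r,55+r*np.sin(a)])-[195,140])*12).round(0).tolist() for r in (0,40,80,120)])
"
```

```text
40 [[194.0, 404.0], [274.0, 299.0], [354.0, 194.0], [436.0, 88.0]]
43 [[194.0, 404.0], [269.0, 297.0], [345.0, 189.0], [422.0, 79.0]]
46 [[194.0, 404.0], [264.0, 294.0], [336.0, 184.0], [409.0, 72.0]]
49 [[194.0, 404.0], [259.0, 292.0], [326.0, 180.0], [394.0, 65.0]]
52 [[194.0, 404.0], [254.0, 291.0], [316.0, 176.0], [379.0, 59.0]]
```

View pics/aj.png

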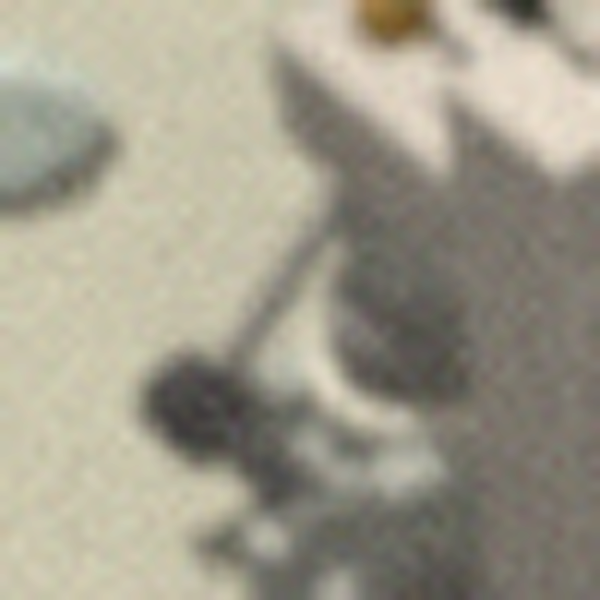

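```bash
cat >> arc.py <<'E'
def plan2(cmd,th0,off,phis,ths,R=140.4,P=(634.5,55.0)):
    s=st(); print("q",s["qpos"].round(2))
    for f,th in zip(phis,ths):
        f=np.radians(f); c,sn=np.cos(th),np.sin(th)
        b=np.array([P[0]-R*np.cos(f),P[1]+R*np.sin(f)])
        o=off[0]*np.array([c,sn])+off[1]*np.array([-sn,c])   # off[1]: toward palm
        t=b-o; d=t-np.array(cmd); c0,s0=np.cos(th0),np.sin(th0)
        dx=d@np.array([c0,s0]); dz=d@np.array([s0,-c0])
        print([round(dx/1000,4),0,round(dz/1000,4)],[0,round(th-th0,3),0],"cmd",t.round(1).tolist(),"th",round(th,3))
E
python3 -c "
from arc import *
plan2((538.2,124.0),0,(-1.6,33.7),[43,39,35,31],[.06,.12,.18,.24])"
```

```text
t 37.475 meas [ 540.63 -289.98  123.72] rot [ 3.1376e+00 -2.5000e-03  3.9700e-02] F [11.4 -1.6 -4.6] T [-1.27 -2.32  1.28] w 23.66
q [-0.19  0.65  0.89  1.78 -0.59  1.   -0.6 ]
[np.float64(-0.0028), 0, np.float64(0.0068)] [0, 0.06, 0] cmd [535.4, 117.2] th 0.06
[np.float64(-0.0072), 0, np.float64(0.0139)] [0, 0.12, 0] cmd [531.0, 110.1] th 0.12
[np.float64(-0.0111), 0, np.float64(0.0213)] [0, 0.18, 0] cmd [527.1, 102.7] th 0.18
[np.float64(-0.0145), 0, np.float64(0.029)] [0, 0.24, 0] cmd [523.7, 95.0] th 0.24
```

```bash
python3 -c "
from arc import *
plan2((538.2,124.0),0,(-1.6,33.7),[43.5,40,36,32],[.06,.13,.20,.27])"
```

```text
t 37.475 meas [ 540.63 -289.98  123.72] rot [ 3.1376e+00 -2.5000e-03  3.9700e-02] F [11.4 -1.6 -4.6] T [-1.27 -2.32  1.28] w 23.66
q [-0.19  0.65  0.89  1.78 -0.59  1.   -0.6 ]
[np.float64(-0.0019), 0, np.float64(0.0059)] [0, 0.06, 0] cmd [536.3, 118.1] th 0.06
[np.float64(-0.0053), 0, np.float64(0.012)] [0, 0.13, 0] cmd [532.9, 112.0] th 0.13
[np.float64(-0.009), 0, np.float64(0.0192)] [0, 0.2, 0] cmd [529.2, 104.8] th 0.2
[np.float64(-0.0122), 0, np.float64(0.0267)] [0, 0.27, 0] cmd [526.0, 97.3] th 0.27
```

Call:
{"api": "send_rows", "payload": {
  "series": [
    [-1,[-0.0019,0,0.0059],[0,0.06,0]],
    [-1,[-0.0053,0,0.012],[0,0.13,0]],
    [-1,[-0.009,0,0.0192],[0,0.2,0]],
    [-1,[-0.0122,0,0.0267],[0,0.27,0]]
  ]
}}

```text
time: 37.98
tool_pos: [526.6, -290.5, 97.4]
tool_rot: [3.138, -0.272, 0.04]
force: [12.5, 1.0, -2.4]
grip_width: 23.8
```

```bash
python3 -c "
from arc import *
plan2((526,97.3),.27,(-1.6,33.7),[28,24,20,16],[.34,.41,.48,.55])
p=shot('wrist','ak_wrist')"
```

```text
t 37.975 meas [ 526.57 -290.51   97.41] rot [ 3.1376 -0.2723  0.0397] F [12.5  1.  -2.4] T [-0.93 -2.15  1.09] w 23.8
q [-0.05  0.51  0.73  2.02 -0.85  0.67 -0.28]
[np.float64(-0.0047), 0, np.float64(0.0066)] [0, 0.07, 0] cmd [523.3, 89.7] th 0.34
[np.float64(-0.0088), 0, np.float64(0.0136)] [0, 0.14, 0] cmd [521.1, 81.8] th 0.41
[np.float64(-0.0125), 0, np.float64(0.0209)] [0, 0.21, 0] cmd [519.5, 73.9] th 0.48
[np.float64(-0.0156), 0, np.float64(0.0284)] [0, 0.28, 0] cmd [518.5, 65.8] th 0.55
```

View pics/ak_wrist.png

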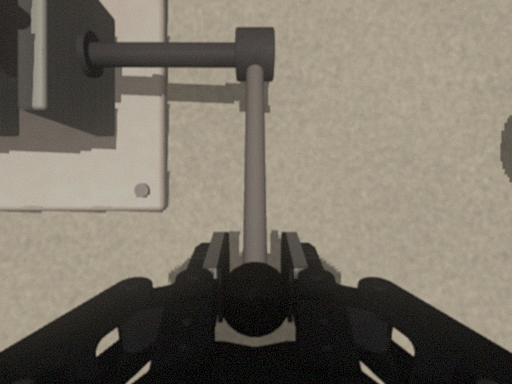

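```bash
python3 -c "
from arc import *
plan2((526,97.3),.27,(-1.6,33.7),[28,24,21],[.32,.36,.38])"
```

```text
t 38.025 meas [ 526.29 -290.52   96.92] rot [ 3.1375 -0.2761  0.0381] F [11.5 -0.2 -3.5] T [-1.28 -2.23  1.14] w 23.53
q [-0.05  0.51  0.73  2.03 -0.86  0.66 -0.28]
[np.float64(-0.0053), 0, np.float64(0.0067)] [0, 0.05, 0] cmd [522.7, 89.4] th 0.32
[np.float64(-0.0105), 0, np.float64(0.0139)] [0, 0.09, 0] cmd [519.6, 81.1] th 0.36
[np.float64(-0.0143), 0, np.float64(0.0196)] [0, 0.11, 0] cmd [517.4, 74.6] th 0.38
```

Call:
{"api": "send_rows", "payload": {
  "series": [
    [-1,[-0.0045,0,0.0075],[0,0.05,0]],
    [-1,[-0.0097,0,0.0147],[0,0.09,0]],
    [-1,[-0.0135,0,0.0203],[0,0.11,0]]
  ]
}}

```text
time: 38.4
tool_pos: [519.8, -291.2, 74.9]
tool_rot: [3.138, -0.383, 0.038]
force: [14.2, -1.6, 0.4]
grip_width: 17.5
```

```bash
python3 -c "
from arc import *
plan2((518.4,74.0),.38,(-1.6,33.7),[17,13,9,5],[.38]*4,R=139.2)
plan2((518.4,74.0),.38,(-1.6,33.7),[17,13,9,5],[.42,.44,.44,.44],R=139.2)"
```

```text
t 38.4 meas [ 519.83 -291.17   74.92] rot [ 3.1377 -0.383   0.0377] F [14.2 -1.6  0.4] T [-0.35 -2.25  0.07] w 17.53
q [ 0.19  0.46  0.45  2.11 -1.02  0.48 -0.07]
[np.float64(-0.0062), 0, np.float64(0.0072)] [0, 0.0, 0] cmd [515.4, 65.0] th 0.38
[np.float64(-0.012), 0, np.float64(0.015)] [0, 0.0, 0] cmd [512.9, 55.6] th 0.38
[np.float64(-0.0172), 0, np.float64(0.0232)] [0, 0.0, 0] cmd [511.0, 46.1] th 0.38
[np.float64(-0.0219), 0, np.float64(0.0317)] [0, 0.0, 0] cmd [509.8, 36.4] th 0.38
t 38.4 meas [ 519.83 -291.17   74.92] rot [ 3.1377 -0.383   0.0377] F [14.2 -1.6  0.4] T [-0.35 -2.25  0.07] w 17.53
q [ 0.19  0.46  0.45  2.11 -1.02  0.48 -0.07]
[np.float64(-0.0048), 0, np.float64(0.0071)] [0, 0.04, 0] cmd [516.6, 65.6] th 0.42
[np.float64(-0.01), 0, np.float64(0.0149)] [0, 0.06, 0] cmd [514.7, 56.5] th 0.44
[np.float64(-0.0152), 0, np.float64(0.023)] [0, 0.06, 0] cmd [512.8, 47.0] th 0.44
[np.float64(-0.0199), 0, np.float64(0.0315)] [0, 0.06, 0] cmd [511.6, 37.3] th 0.44
```

```bash
python3 -c "
from arc import *
p=shot('wrist','al_wrist');st()
q=shot('side','al_side');cv2.imwrite('pics/al_s.png',cv2.convertScaleAbs(cv2.resize(q['img'][100:240,160:320],None,fx=4,fy=4,interpolation=2),alpha=1.3))"
```

```text
t 38.45 meas [ 521.12 -290.89   75.23] rot [ 3.1386 -0.3859  0.0365] F [24.2 -2.2 -1.2] T [ 0.83 -4.1  -0.37] w 17.55
```

View pics/al_wrist.png

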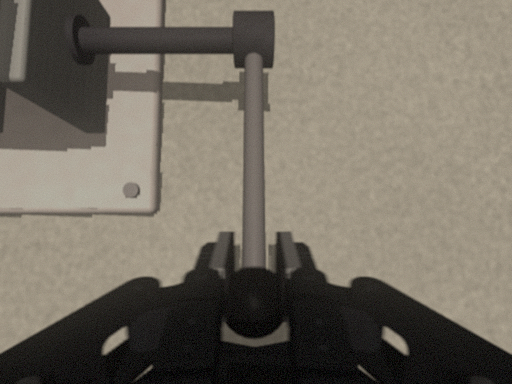

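View pics/al_s.png

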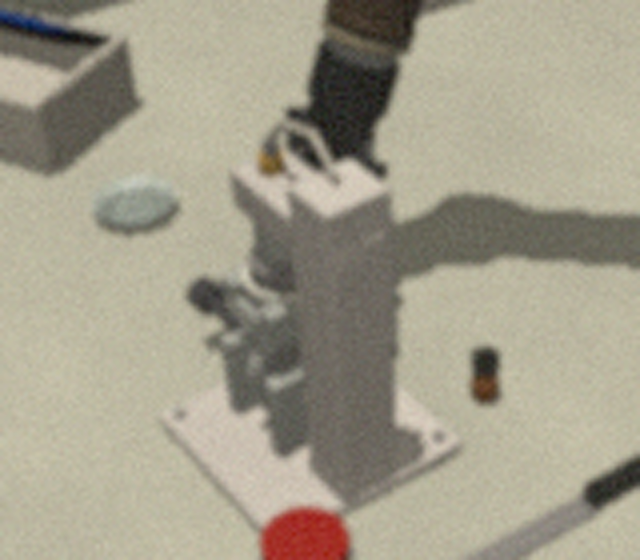

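```bash
python3 -c "
from arc import *
plan2((518.4,74.0),.38,(0,30),[17,13,9],[.38]*3,R=131)"
```

```text
t 38.5 meas [ 525.17 -290.73   77.18] rot [ 3.1386 -0.3905  0.0372] F [32.5  1.  -2. ] T [ 0.3  -5.53  0.07] w 10.87
q [ 0.19  0.46  0.44  2.11 -1.02  0.48 -0.08]
[np.float64(-0.0014), 0, np.float64(0.0087)] [0, 0.0, 0] cmd [520.4, 65.4] th 0.38
[np.float64(-0.0068), 0, np.float64(0.016)] [0, 0.0, 0] cmd [518.0, 56.6] th 0.38
[np.float64(-0.0118), 0, np.float64(0.0237)] [0, 0.0, 0] cmd [516.2, 47.6] th 0.38
```

```bash
python3 -c "
from arc import *
plan2((518.4,74.0),.38,(0,30),[21,18,15,12],[.38]*4,R=121)"
```

```text
t 38.5 meas [ 525.17 -290.73   77.18] rot [ 3.1386 -0.3905  0.0372] F [32.5  1.  -2. ] T [ 0.3  -5.53  0.07] w 10.87
q [ 0.19  0.46  0.44  2.11 -1.02  0.48 -0.08]
[np.float64(0.0119), 0, np.float64(0.0085)] [0, 0.0, 0] cmd [532.7, 70.5] th 0.38
[np.float64(0.0078), 0, np.float64(0.0133)] [0, 0.0, 0] cmd [530.5, 64.5] th 0.38
[np.float64(0.0038), 0, np.float64(0.0183)] [0, 0.0, 0] cmd [528.8, 58.5] th 0.38
[np.float64(0.0002), 0, np.float64(0.0234)] [0, 0.0, 0] cmd [527.3, 52.3] th 0.38
```

Call:
{"api": "send_rows", "payload": {
  "series": [
    [-1,[0.0115,0,0.007],[0,0,0]],
    [-1,[0.0095,0,0.0115],[0,0,0]]
  ]
}}

```text
time: 38.75
tool_pos: [530.2, -290.4, 66.5]
tool_rot: [3.141, -0.378, 0.034]
force: [-10.5, 4.4, 10.6]
grip_width: 3.9
```

```bash
python3 -c "
from arc import *
print(518.4+9.5*.929+11.5*.37, 74+9.5*.37-11.5*.929)
p=shot('wrist','am_wrist');s=st();print(s['qpos'].round(2))"
```

```text
531.4805 66.8315
t 38.8 meas [ 530.92 -290.28   66.48] rot [ 3.1411 -0.3794  0.0346] F [ 1.4 -0.1  7.5] T [ 0.36 -0.53 -0.13] w 3.35
[ 0.21  0.49  0.42  2.09 -1.01  0.47 -0.09]
```

View pics/am_wrist.png

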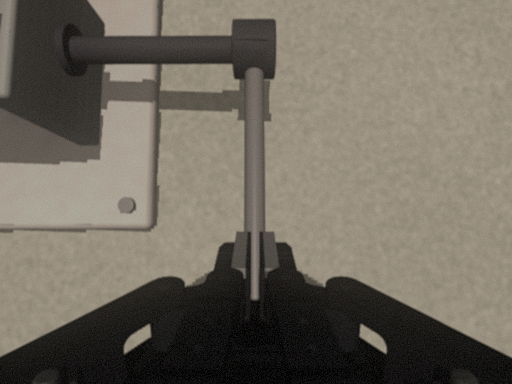

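```bash
python3 -c "
from arc import *
q=shot('side','an_side');s=st()
cv2.imwrite('pics/an_s.png',cv2.convertScaleAbs(cv2.resize(q['img'][110:220,190:290],None,fx=6,fy=6,interpolation=2),alpha=1.4))
p=shot('wrist','an_wrist')
cv2.imwrite('pics/an_w.png',cv2.convertScaleAbs(cv2.resize(p['img'][200:384,150:360],None,fx=3.5,fy=3.2,interpolation=2),alpha=2.2,beta=20))
t=shot('top','an_top');cv2.imwrite('pics/an_t.png',cv2.convertScaleAbs(cv2.resize(t['img'][160:260,250:360],None,fx=6,fy=6,interpolation=2),alpha=1.6))
"
```

```text
t 38.85 meas [ 531.19 -290.25   66.87] rot [ 3.1414 -0.3799  0.0344] F [ 0.8 -0.3  8.2] T [ 0.34 -0.47 -0.14] w 3.2
```

View pics/an_s.png

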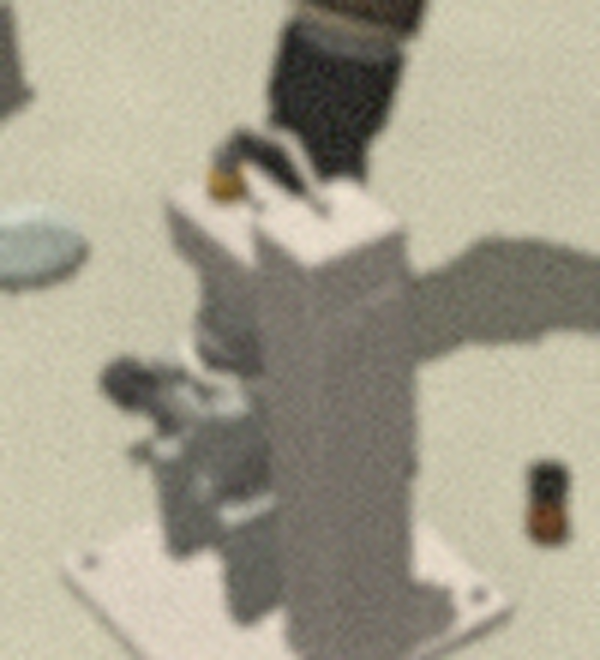

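View pics/an_w.png

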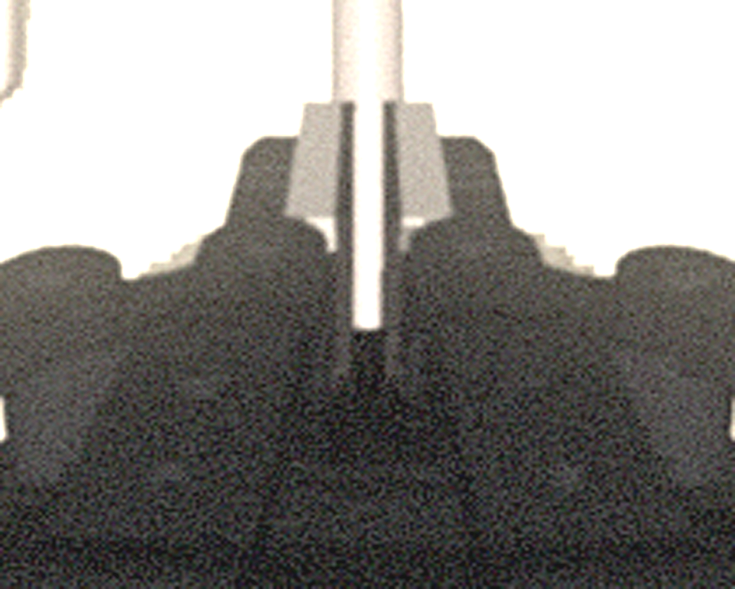

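View pics/an_t.png

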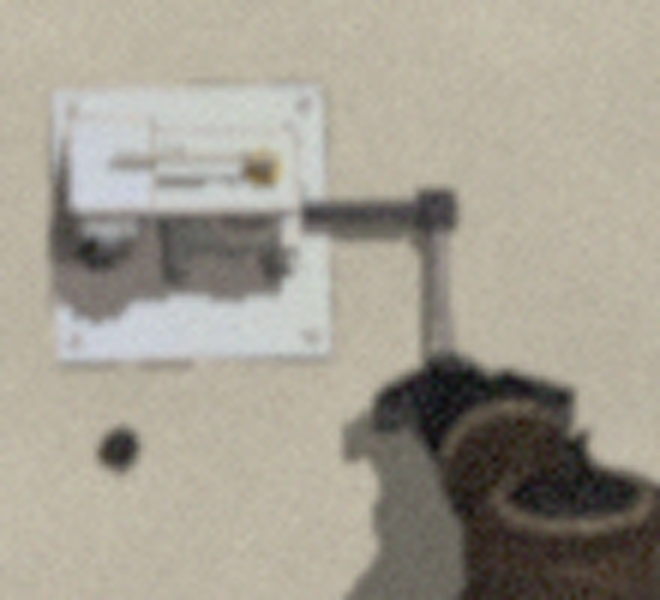

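Call:
{"api": "send_rows", "payload": {
  "series": [
    [-1,[-0.0009,0,0.0023],[0,0,0]],
    [-1,[-0.0018,0,0.0046],[0,0,0]],
    [-1,[-0.0018,0,0.0046],[0,0,0]]
  ]
}}

```text
time: 39.33
tool_pos: [530.8, -290.3, 62.2]
tool_rot: [-3.141, -0.38, 0.034]
force: [-2.3, 0.7, 9.8]
grip_width: 3.4
```

```bash
python3 -c "
from arc import *
p=shot('wrist','ao_wrist');s=st();print(s['qpos'].round(2))
t=shot('top','ao_top');cv2.imwrite('pics/ao_t.png',cv2.convertScaleAbs(cv2.resize(t['img'][160:260,250:360],None,fx=6,fy=6,interpolation=2),alpha=1.6))
q=shot('side','ao_side');cv2.imwrite('pics/ao_s.png',cv2.convertScaleAbs(cv2.resize(q['img'][150:200,195:245],None,fx=12,fy=12,interpolation=2),alpha=1.4))
for X in [(0,0)]: pass
st()"
```

```text
t 39.375 meas [ 530.78 -290.27   62.24] rot [-3.1414 -0.3798  0.034 ] F [-2.   1.   9.6] T [ 0.52 -0.19 -0.1 ] w 3.74
[ 0.23  0.49  0.39  2.1  -1.02  0.46 -0.09]
t 39.475 meas [ 530.77 -290.25   62.26] rot [-3.1415 -0.3798  0.0341] F [-4.   0.8 10.1] T [ 0.52 -0.2  -0.13] w 3.66
```

View pics/ao_wrist.png

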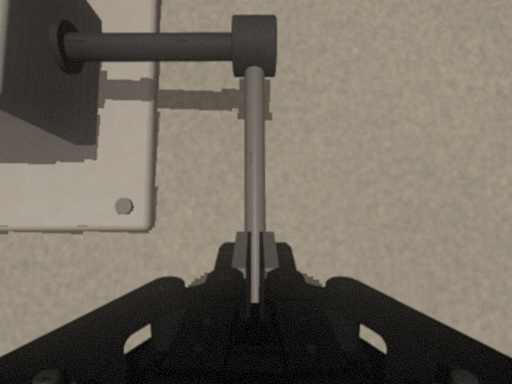

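View pics/ao_s.png

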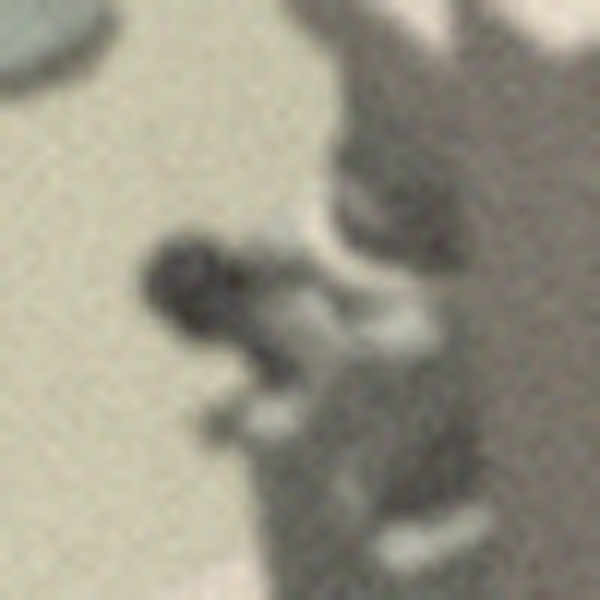

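```bash
python3 - <<'E'
import cv2,numpy as np
a=cv2.imread("pics/r_side.png");n=cv2.imread("pics/an_side.png");o=cv2.imread("pics/ao_side.png");i=cv2.imread("pics/ai_side.png");l=cv2.imread("pics/al_side.png")
out=[]
for im in (a,i,l,n,o):
    out.append(cv2.convertScaleAbs(cv2.resize(im[145:205,203:236],None,fx=4.8,fy=9,interpolation=2),alpha=1.4))
cv2.imwrite("pics/cmp.png",np.hstack(out))
E
```

```text
(no output)
```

View pics/cmp.png

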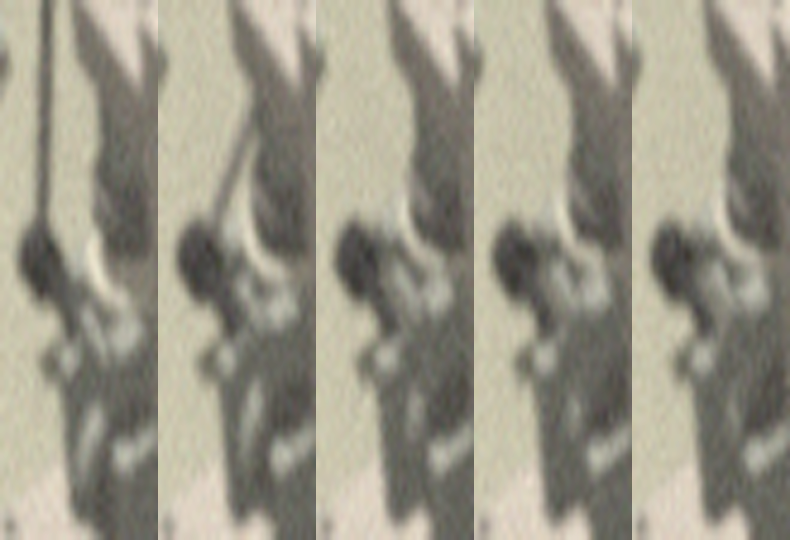

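Call:
{"api": "send_rows", "payload": {
  "series": [
    [-1,[-0.0007,0,0.0018],[0,0,0]],
    [-1,[-0.0007,0,0.0018],[0,0,0]],
    [-1,[-0.0007,0,0.0018],[0,0,0]],
    [-1,[-0.0007,0,0.0018],[0,0,0]],
    [-1,[-0.0007,0,0.0018],[0,0,0]],
    [-1,[-0.0007,0,0.0018],[0,0,0]],
    [-1,[-0.0007,0,0.0018],[0,0,0]],
    [-1,[-0.0007,0,0.0018],[0,0,0]]
  ]
}}

```text
time: 40.48
tool_pos: [530.6, -290.3, 60.4]
tool_rot: [-3.141, -0.38, 0.034]
force: [-4.3, 1.1, 11.0]
grip_width: 3.6
```

```bash
python3 -c "
from arc import *
s=st();print(s['qpos'].round(2),s['qd'].round(3))
p=shot('wrist','ap_wrist')
q=shot('side','ap_side');cv2.imwrite('pics/ap_s.png',cv2.resize(q['img'],None,fx=1.5,fy=1.5))
st()"
```

```text
t 40.475 meas [ 530.63 -290.27   60.39] rot [-3.1414 -0.3798  0.0339] F [-4.3  1.1 11. ] T [ 0.52 -0.13 -0.12] w 3.61
[ 0.24  0.49  0.38  2.1  -1.02  0.45 -0.09] [ 0.     0.001  0.001  0.001 -0.    -0.002 -0.001]
t 40.575 meas [ 530.63 -290.27   60.37] rot [-3.1414 -0.3797  0.0338] F [-4.1  0.4 10.8] T [ 0.53 -0.05 -0.15] w 3.83
```

View pics/ap_s.png

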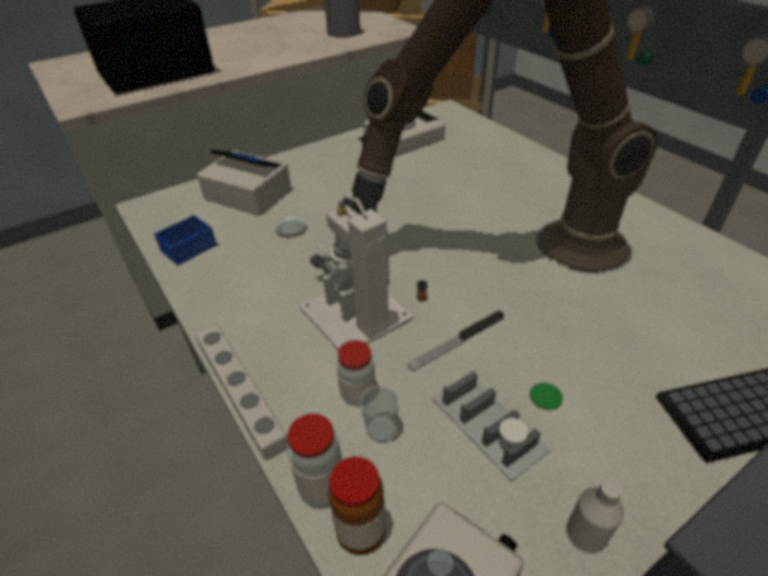

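View pics/ap_wrist.png

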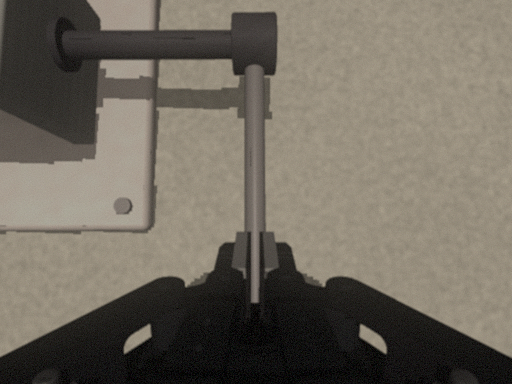

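```bash
python3 -c "
from arc import *
p=robot.read_camera('wrist'); g=cv2.cvtColor(p['img'],cv2.COLOR_BGR2GRAY).astype(float)
for rows in [(85,105),(140,160),(170,190),(205,225)]:
    pr=g[rows[0]:rows[1]].mean(0); x=np.arange(225,286); q=pr[225:286]
    d=np.diff(cv2.GaussianBlur(q.reshape(1,-1),(5,1),0)[0]); 
    print(rows, q[10:50].round(0).astype(int).tolist())
    bg=np.median(np.r_[q[:10],q[-10:]]); 
    core=np.median(q[26:34]); th=(bg+core)/2
    print(bg,core)
K=p['mtx'];R=np.array(p['R']);t=np.array(p['t'])
for ph in (-3,0,3,6,9,12):
    a=np.radians(ph); o=[]
    for r in (40,60,80,90):
        X=np.array([634.5-r*np.cos(a),-287-.035*r,55+r*np.sin(a)]); q=proj(p,X); Z=(R@X+t)[2]; o.append((round(q[1]),round(3342.4/Z,2)))
    print(ph,o)
"
```

```text
(85, 105) [93, 92, 91, 88, 85, 84, 85, 84, 83, 77, 76, 85, 93, 97, 101, 103, 106, 108, 111, 114, 112, 109, 106, 103, 101, 97, 92, 86, 77, 76, 83, 85, 86, 83, 95, 128, 142, 143, 142, 142]
117.9 108.675
(140, 160) [144, 143, 144, 144, 144, 142, 142, 145, 140, 111, 86, 87, 94, 101, 101, 98, 105, 112, 119, 124, 122, 114, 110, 106, 103, 101, 96, 90, 82, 93, 128, 144, 145, 144, 145, 145, 146, 145, 144, 145]
143.8 113.30000000000001
(170, 190) [144, 143, 144, 144, 143, 144, 145, 147, 141, 112, 87, 88, 95, 100, 104, 105, 109, 113, 122, 130, 128, 118, 113, 108, 103, 102, 98, 92, 84, 91, 130, 149, 150, 150, 148, 148, 149, 148, 148, 147]
146.125 115.725
(205, 225) [145, 146, 145, 147, 146, 147, 149, 152, 147, 114, 87, 87, 94, 99, 103, 105, 108, 113, 123, 134, 132, 124, 113, 108, 104, 102, 98, 93, 86, 84, 110, 138, 148, 148, 147, 146, 145, 145, 144, 146]
146.425 118.25
-3 [(121, np.float64(19.65)), (160, np.float64(19.78)), (200, np.float64(19.92)), (220, np.float64(19.99))]
0 [(120, np.float64(19.89)), (159, np.float64(20.16)), (199, np.float64(20.43)), (220, np.float64(20.56))]
3 [(119, np.float64(20.14)), (158, np.float64(20.54)), (198, np.float64(20.96)), (219, np.float64(21.17))]
6 [(117, np.float64(20.39)), (156, np.float64(20.94)), (197, np.float64(21.51)), (218, np.float64(21.81))]
9 [(115, np.float64(20.65)), (153, np.float64(21.35)), (195, np.float64(22.09)), (216, np.float64(22.48))]
12 [(113, np.float64(20.91)), (151, np.float64(21.76)), (192, np.float64(22.69)), (214, np.float64(23.19))]
```

Call:
{"api": "send_rows", "payload": {
  "series": [
    [-1,[-0.0008,0,0.0018],[0,0,0]],
    [-1,[-0.0015,0,0.0037],[0,0,0]],
    [-1,[-0.0015,0,0.0037],[0,0,0]],
    [-1,[-0.0015,0,0.0037],[0,0,0]],
    [-1,[-0.0015,0,0.0037],[0,0,0]],
    [-1,[-0.0015,0,0.0037],[0,0,0]]
  ]
}}

```text
time: 41.38
tool_pos: [532.4, -290.1, 56.8]
tool_rot: [3.14, -0.381, 0.036]
force: [5.4, 0.5, 6.2]
grip_width: 0.5
```

```bash
python3 -c "
from arc import *
s=st();print(s['qpos'].round(3),s['qd'].round(3))
q=shot('side','aq_side')
a=cv2.imread('pics/r_side.png')
cv2.imwrite('pics/aq.png',np.hstack([cv2.convertScaleAbs(cv2.resize(im[130:215,195:245],None,fx=6,fy=6,interpolation=2),alpha=1.4) for im in (a,q['img'])]))
st()"
```

```text
t 41.375 meas [ 532.39 -290.11   56.79] rot [ 3.1404 -0.3814  0.0363] F [5.4 0.5 6.2] T [ 0.05 -0.88  0.03] w 0.5
[ 0.257  0.496  0.353  2.095 -1.017  0.439 -0.082] [-0.    -0.002  0.003 -0.    -0.     0.002 -0.   ]
t 41.425 meas [ 532.42 -290.11   56.83] rot [ 3.1403 -0.3814  0.0364] F [3.9 0.1 6.5] T [ 0.09 -0.86  0.02] w 0.25
```

View pics/aq.png

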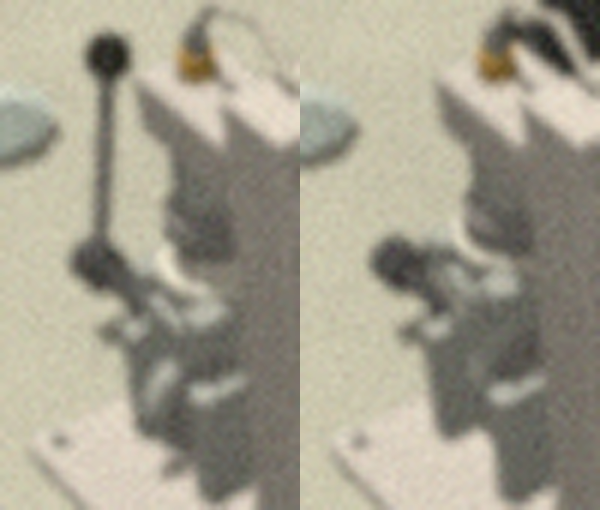

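Call:
{"api": "send_rows", "payload": {
  "series": [
    [-1,[0,0,0],[0,0,0]],
    [-1,[0,0,0],[0,0,0]],
    [-1,[0,0,0],[0,0,0]],
    [-1,[0,0,0],[0,0,0]]
  ]
}}

```text
time: 41.92
tool_pos: [532.4, -290.1, 56.8]
tool_rot: [3.14, -0.381, 0.036]
force: [3.3, 0.9, 6.1]
grip_width: -0.0
```

```bash
python3 -c "
from arc import *
s=st();print(s['qd'].round(3))
p=shot('wrist','ar_wrist'); g=cv2.cvtColor(p['img'],cv2.COLOR_BGR2GRAY).astype(float)
for rows in [(140,160),(170,190),(205,222)]:
    q=g[rows[0]:rows[1],225:286].mean(0); th=116
    i=np.where(q[:30]>th)[0][-1]; l=i+(q[i]-th)/(q[i]-q[i+1]); j=35+np.where(q[35:]>th)[0][0]; r=j-(q[j]-th)/(q[j]-q[j-1]); print(rows,r-l)
R=np.array(p['R']);t=np.array(p['t'])
for ph in (-6,-3,0,3,6):
    a=np.radians(ph); print(ph,[(round(proj(p,X)[1]),round(3342.4/(R@X+t)[2],2)) for X in [np.array([634.5-r*np.cos(a),-287-.035*r,55+r*np.sin(a)]) for r in (54,70,88)]])
"
```

```text
t 41.925 meas [ 532.4  -290.12   56.82] rot [ 3.1403 -0.3814  0.0363] F [3.3 0.9 6.1] T [ 0.01 -0.86 -0.  ] w -0.01
[-0.     0.     0.001 -0.001 -0.     0.     0.   ]
(140, 160) 26.970833333333225
(170, 190) 16.45243682067047
(205, 222) 14.714979091995207
-6 [(151, np.float64(19.84)), (183, np.float64(19.85)), (219, np.float64(19.87))]
-3 [(150, np.float64(20.18)), (183, np.float64(20.29)), (219, np.float64(20.43))]
0 [(149, np.float64(20.53)), (182, np.float64(20.75)), (219, np.float64(21.02))]
3 [(148, np.float64(20.88)), (180, np.float64(21.23)), (219, np.float64(21.64))]
6 [(146, np.float64(21.25)), (179, np.float64(21.73)), (217, np.float64(22.29))]
```

View pics/ar_wrist.png

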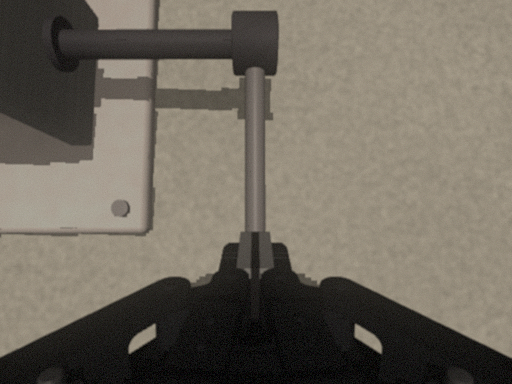

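```bash
python3 -c "
from arc import *
g=cv2.cvtColor(cv2.imread('pics/ar_wrist.png'),cv2.COLOR_BGR2GRAY).astype(float)
for rows in [(140,160),(172,192),(205,225)]:
    q=g[rows[0]:rows[1],225:286].mean(0); th=116
    # outermost crossings scanning outward->inward
    i=next(k for k in range(8,30) if q[k+1]<th); l=i+(q[i]-th)/(q[i]-q[i+1])
    j=next(k for k in range(52,30,-1) if q[k-1]<th); r=j-(q[j]-th)/(q[j]-q[j-1]); print(rows,round(l,2),round(r,2),round(r-l,2))
st()"
```

```text
(140, 160) 19.3 39.75 20.45
(172, 192) 19.3 39.81 20.51
(205, 225) 19.38 40.24 20.86
t 41.975 meas [ 532.41 -290.1    56.81] rot [ 3.1404 -0.3814  0.0364] F [4.2 0.9 6.4] T [ 0.05 -0.87  0.02] w 0.01
```

```bash
python3 -c "
from rig import robot
print(robot.sign_off()); print(robot.state()['force'],robot.state()['grip_width'],robot.state()['tool_pos'])"
```

```text
the job is handed in; nothing more can be done
None
the job is handed in; nothing more can be done
```

The job is handed in at about 42 s of the 72 s allowed, with one real shortfall. The lever is held down by the shut fingertips pressing on its rod from above, not gripped between the pads.

**Disc and spatula**
- I slid the spatula under the larger disc, lifted it clear, and laid it on the lowered stage. I then drew the blade out and laid the spatula flat on the bench, let go.
- While I carried it, the disc drifted about 8 mm sideways on the blade. I corrected this with a deliberate stop before placing it.
- The last close look, before the lever pull that held, showed the disc about 2–3 mm off the stage centre, and the fingers never went near it.

**Lever**
- Three grips on the ball slipped and the lever sprang back. I checked the disc after the first two slips, and it had not moved. I did not look again after the third.
- On the fourth try the pads slid off the ball as well, and the fingers ended up on top of the rod.

**Last checks**
- **Lever angle:** about 1.41 rad, worked out from how wide the rod looks in the wrist picture, give or take 0.03. The earlier reading of 1.34 rad had been corrected by lowering the arm a few millimetres.
- **Force and motion:** about 6 N upward on the tool, steady, with the arm at rest.
- **Stage:** looks fully raised in the side picture, with the disc against the seal. I could not measure the force on the seal directly.
- **Everything else:** in the side picture taken just before the last small push on the lever, the spatula lay flat and the small disc and bystanders were in place.

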